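Load and lock the strap-grinding jig

ROBOT

A 6-joint arm with a two-finger parallel gripper is mounted at the origin on a cart in front of the work surface, level with it; the furniture and walls round the work are solid. World frame = base frame: x ahead of the robot, y to its left, z up, the work surface at z = 0. Lengths are in mm, angles in degrees, forces in N, time in s.
With the tool pointing down it reaches from about 300 to 850 mm from the base axis. Payload 4.2 kg.
Tool frame: the origin (TCP) lies on the centre line of the jaws, within the pads' length; the fingertips stand 11 mm ahead of it and the grasp point (between the pads) lies 8 mm behind it; z points along the fingers, y is the line along which they close (so a half turn about z gives the same grasp; the last joint's range is limited). The gripper opens to 91 mm and grips with 3 to 60 N. Pads are 32 mm wide; open, the fingers measure 118 mm over their backs; the gripper's body (76 mm by 178 mm) begins 60 mm behind the grasp point.
Start: joints at [-66.807, 18.312, 89.639, -0, 72.044, -1.146], TCP at [236.984, -523.909, 224.976] pointing down, gripper open.
Joint ranges: [-177.97, 177.97], [-48.28, 115.42], [12.27, 149.76], [-77.06, 257.06], [2.81, 150.46], [-146.56, 146.56]. Speed limits (degrees/s): [147.25, 147.25, 180, 180, 180, 180].

INTERFACE

Orientations are given as [roll, pitch, yaw] about the fixed x, y, z axes, in that order (R = Rz(yaw) Ry(pitch) Rx(roll)).
In Python, from workcell import env, grab_frame, camera_model, models gives the robot as it stands.
- The arm moves only by the shell command python3 -m crank 'ROWS' [FORCE]. ROWS is text: rows parted by semicolons, each of 7 numbers parted by spaces: the closure, from -1 (fully open) to 1 (shut), so that 0 is half open, then the shift along the tool's x, y, z in mm, then the turn, a rotation vector about the tool's x, y, z in degrees. A call has 1 to 10 rows; each row shifts and turns the commanded pose from where the row before left it, along the tool's axes as they then stand; what a row does not reach is not made up. A row lasts 1/8 s, in which the tool goes at most 62.5 mm and 10.7 degrees, less where a joint would pass 70% of its speed; a pose out of reach is approached as far as the arm can. A call is refused whole if a number of a shift passes 62.5 or a number of a turn 10.7, either way. A call with a gripper value outside its range is refused whole. The fingers move at their own pace and stop on an object; FORCE is the grip in N (left out, the last holds). Time passes only in rows, so rows that do not move let the fingers close. It gives the time, the measured TCP pose, the force, the opening and the grip force at its end, in the units of the state.
- env.state(): the state, without advancing time (a new reading comes with each control period).
- grab_frame(name): name is "scene" or "top" or "wrist"; returns the picture (420x560x3 uint8, blue, green, red); there is no depth.
- camera_model(name): a dict with "K" (3x3 intrinsics, pixels), "R" (3x3) and "t" (3): a world point X has camera coordinates R X + t; the wrist camera has in their place "mount" (4x4, takes a point from camera to tool coordinates, whose origin is the TCP and whose axes are the flange's). Camera axes: x right, y down, z forward; pixel columns grow to the right and rows downward; lengths in mm; the calibration is good to about 2 mm. A picture is of the moment at which its call begins: read the wrist's pose just before it. camera_model takes no time and is no camera call.
- env.job_done(): hands the job in; it is judged then, once.
Trained networks look in the newest picture that a camera, given by its name, has taken for a name from the list of things; names that differ only in an ending like _2 or _b are one class to them, and where a whole thing is asked for, a point or a joint stands for the part that bears it (a point fixed in the world has none). Each returns a list of dicts, best first, with "p" (0 to 1); they miss things now and then, are a little off and sometimes report something else, mostly with a low value. They report only what shows in the picture. A call takes as long as a camera call.
- models.search_frame(name, camera): "point" ([x, y, z] in mm, in world coordinates, good to about 4 mm: the middle of the surface that is visible of it).
The state is a dict: "time_s": time; "qpos": joint angles; "qvel": joint speeds; "effort": joint torques, N m; "ee_pos": TCP position; "ee_rot": TCP orientation; "force": force on the tool from outside, world axes, zero at the start; "torque": the same for the moment, N m; "gripper_width": finger opening in mm; "gripper_force": force on a finger pad.
Only numpy, scipy, OpenCV 4.12 (cv2) and the standard library are available. Lean on these libraries where they do the work, as an engineer would, in place of code of your own. Each camera call takes 0.05 s, during which the arm holds its last target. There are 200 camera calls.

TASK

Get the jig ready for grinding the strap ends. Take the stone chips (two or three) off it and leave them lying on the bench, then load every loose steel strap (two or three), each on a station of its own: lift that station's toggle clamp open, drop the strap's hole fully home over the pin with its other end between the two dowels, and push the handle back down past its over-centre point so that it locks with the rubber spindle on the strap. Leave the tape measure and the rubbing stone where they are.

Things in the scene. Friction and masses are not known exactly. Their poses are not given: they have to be found in the camera images.
- jig: Jig fixed on the bench: plywood board 200 x 290 mm, top at z 18 mm, three equal stations side by side, each with a toggle clamp at the far edge. Origin at bench level under the clamp arms' pivots on the middle station's line. x points along the stations to the robot, y along the row to the robot's right, z up. In this frame the board spans x -62 to 138 mm, the stations lie at y -90, 0, 90 mm.
- jig_seat (a point): Middle of the middle station's seat (jig x 77, y 0, z 28 mm), where the middle of a seated strap lies. Each seat is an aluminium bar 22 mm wide, x 27 to 123 mm, 10 mm above the board; the strap overhangs it 4 mm on each side, so fingers can go down beside it. Two dowels at x 113 mm, 20.5 mm either side of the station's line, 7 mm thick, tops at z 40 mm: the strap's end lies between them.
- jig_axis (a point): Middle of the axis about which all three handles turn: level, along the jig's y, at jig x -42, z 65 mm. Each handle's grip is a dark rubber bar, 18 mm wide, 13 mm thick, from 22 to 100 mm from this axis, on its station's line. The steel clamp bracket spans jig x -56 to 10 mm and is 44 mm wide, its top at z 78 mm.
- pin_1 (a point): Station 1, the left one seen from the robot: point on its fixed pin's axis at seat height (jig x 41, y -90, z 28 mm). The pin is 10 mm thick up to z 35 mm, then tapers to 4 mm at its top, z 40 mm.
- clamp_1_handle (a joint): Clamp handle of station 1, rad. 0 = locked on its stop (as at the start): it lies 2 deg above level, pointing to the jig's -x. Grows as it is lifted and swung up towards the robot; over-centre at 0.105, fully open at 1.55 (91 deg above level). Stays about where left. The spindle meets a seated strap at about 0.3; from there it takes 2 to 3 N; past over-centre it snaps to the stop.
- clamp_1_spindle: Spindle of clamp 1: bolt with a rubber cap 13 mm thick at the end of the clamp arm. Locked, it stands upright at jig x 58 mm and presses on the strap 17 mm from its hole with about 9 N. Open, the arm stands upright (top at z 120 mm) and the spindle lies level, its cap ending at jig x 3 mm. Origin on the bolt's axis 20 mm from the cap's end.
- pin_2 (a point): Station 2, the middle one seen from the robot: point on its fixed pin's axis at seat height (jig x 41, y 0, z 28 mm). The pin is 10 mm thick up to z 35 mm, then tapers to 4 mm at its top, z 40 mm.
- clamp_2_handle (a joint): Clamp handle of station 2, rad. 0 = locked on its stop (as at the start): it lies 2 deg above level, pointing to the jig's -x. Grows as it is lifted and swung up towards the robot; over-centre at 0.105, fully open at 1.55 (91 deg above level). Stays about where left. The spindle meets a seated strap at about 0.3; from there it takes 2 to 3 N; past over-centre it snaps to the stop.
- clamp_2_spindle: Spindle of clamp 2: bolt with a rubber cap 13 mm thick at the end of the clamp arm. Locked, it stands upright at jig x 58 mm and presses on the strap 17 mm from its hole with about 9 N. Open, the arm stands upright (top at z 120 mm) and the spindle lies level, its cap ending at jig x 3 mm. Origin on the bolt's axis 20 mm from the cap's end.
- pin_3 (a point): Station 3, the right one seen from the robot: point on its fixed pin's axis at seat height (jig x 41, y 90, z 28 mm). The pin is 10 mm thick up to z 35 mm, then tapers to 4 mm at its top, z 40 mm.
- clamp_3_handle (a joint): Clamp handle of station 3, rad. 0 = locked on its stop (as at the start): it lies 2 deg above level, pointing to the jig's -x. Grows as it is lifted and swung up towards the robot; over-centre at 0.105, fully open at 1.55 (91 deg above level). Stays about where left. The spindle meets a seated strap at about 0.3; from there it takes 2 to 3 N; past over-centre it snaps to the stop.
- clamp_3_spindle: Spindle of clamp 3: bolt with a rubber cap 13 mm thick at the end of the clamp arm. Locked, it stands upright at jig x 58 mm and presses on the strap 17 mm from its hole with about 9 N. Open, the arm stands upright (top at z 120 mm) and the spindle lies level, its cap ending at jig x 3 mm. Origin on the bolt's axis 20 mm from the cap's end.
- strap_1: Flat stainless-steel strap, 100 x 30 mm, 6 mm thick, 0.14 kg, with a round hole (12 mm) near one end and a slot (19 x 9 mm) near the other. May be absent. Origin at the centre of its underside; x along its length towards the slot end (the hole lies at x = -36 mm, the slot at x = +31 mm), z up. Any strap fits any station, either face up; seated, its x axis points as the jig's.
- strap_1_hole (a point): Centre of the hole of strap 1, at mid-thickness (3 mm from either face). Home over a pin it lies 3 mm above the seat.
- strap_2: Flat stainless-steel strap, 100 x 30 mm, 6 mm thick, 0.14 kg, with a round hole (12 mm) near one end and a slot (19 x 9 mm) near the other. May be absent. Origin at the centre of its underside; x along its length towards the slot end (the hole lies at x = -36 mm, the slot at x = +31 mm), z up. Any strap fits any station, either face up; seated, its x axis points as the jig's.
- strap_2_hole (a point): Centre of the hole of strap 2, at mid-thickness (3 mm from either face). Home over a pin it lies 3 mm above the seat.
- strap_3: Flat stainless-steel strap, 100 x 30 mm, 6 mm thick, 0.14 kg, with a round hole (12 mm) near one end and a slot (19 x 9 mm) near the other. May be absent. Origin at the centre of its underside; x along its length towards the slot end (the hole lies at x = -36 mm, the slot at x = +31 mm), z up. Any strap fits any station, either face up; seated, its x axis points as the jig's.
- strap_3_hole (a point): Centre of the hole of strap 3, at mid-thickness (3 mm from either face). Home over a pin it lies 3 mm above the seat.
- chip_1: Chip of pale limestone, 22 x 30 x 12 mm (x, y, z), lying on the seat bar of station 1 at the start, between the spindle and the dowels. May be absent. Origin at the centre of its underside (as it lies at the start).
- chip_2: Chip of pale limestone, 22 x 30 x 12 mm (x, y, z), lying on the seat bar of station 2 at the start, between the spindle and the dowels. May be absent. Origin at the centre of its underside (as it lies at the start).
- chip_3: Chip of pale limestone, 22 x 30 x 12 mm (x, y, z), lying on the seat bar of station 3 at the start, between the spindle and the dowels. May be absent. Origin at the centre of its underside (as it lies at the start).
- tape_measure: Bystander: tape measure standing left of the jig, 39 x 76 mm, 58 mm high. Origin at the centre of its underside.
- rubbing_stone: Bystander: grey rubbing stone lying right of the jig, 32 x 100 x 22 mm. Origin at the centre of its underside.

How it is judged (in metres and radians):
At the end, for the whole second after the job is handed in: Each strap present lies flat on a seat, hole within 4 mm of the pin and under 3 mm above the seat, in line with the jig within 0.08 rad; that clamp handle is past over-centre (joint under 0.06), its spindle pressing on the strap with over 3 N. Chips lie at rest on the bench, off the jig (((horizontal distance between strap_1_hole and pin_1 below 0.004 m and z of strap_1_hole in the frame of pin_1 below 0.006 m and (angle between strap_1's own z axis and vertical below 0.06 rad or angle between strap_1's own z axis and vertical above 3.08 rad) and angle between the x axis of strap_1 and the x axis of jig, either way round below 0.08 rad and value of joint clamp_1_handle below 0.06 rad and contact force between clamp_1_spindle and strap_1 above 3 N) or (horizontal distance between strap_1_hole and pin_2 below 0.004 m and z of strap_1_hole in the frame of pin_2 below 0.006 m and (angle between strap_1's own z axis and vertical below 0.06 rad or angle between strap_1's own z axis and vertical above 3.08 rad) and angle between the x axis of strap_1 and the x axis of jig, either way round below 0.08 rad and value of joint clamp_2_handle below 0.06 rad and contact force between clamp_2_spindle and strap_1 above 3 N) or (horizontal distance between strap_1_hole and pin_3 below 0.004 m and z of strap_1_hole in the frame of pin_3 below 0.006 m and (angle between strap_1's own z axis and vertical below 0.06 rad or angle between strap_1's own z axis and vertical above 3.08 rad) and angle between the x axis of strap_1 and the x axis of jig, either way round below 0.08 rad and value of joint clamp_3_handle below 0.06 rad and contact force between clamp_3_spindle and strap_1 above 3 N)) and ((horizontal distance between strap_2_hole and pin_1 below 0.004 m and z of strap_2_hole in the frame of pin_1 below 0.006 m and (angle between strap_2's own z axis and vertical below 0.06 rad or angle between strap_2's own z axis and vertical above 3.08 rad) and angle between the x axis of strap_2 and the x axis of jig, either way round below 0.08 rad and value of joint clamp_1_handle below 0.06 rad and contact force between clamp_1_spindle and strap_2 above 3 N) or (horizontal distance between strap_2_hole and pin_2 below 0.004 m and z of strap_2_hole in the frame of pin_2 below 0.006 m and (angle between strap_2's own z axis and vertical below 0.06 rad or angle between strap_2's own z axis and vertical above 3.08 rad) and angle between the x axis of strap_2 and the x axis of jig, either way round below 0.08 rad and value of joint clamp_2_handle below 0.06 rad and contact force between clamp_2_spindle and strap_2 above 3 N) or (horizontal distance between strap_2_hole and pin_3 below 0.004 m and z of strap_2_hole in the frame of pin_3 below 0.006 m and (angle between strap_2's own z axis and vertical below 0.06 rad or angle between strap_2's own z axis and vertical above 3.08 rad) and angle between the x axis of strap_2 and the x axis of jig, either way round below 0.08 rad and value of joint clamp_3_handle below 0.06 rad and contact force between clamp_3_spindle and strap_2 above 3 N)) and ((horizontal distance between strap_3_hole and pin_1 below 0.004 m and z of strap_3_hole in the frame of pin_1 below 0.006 m and (angle between strap_3's own z axis and vertical below 0.06 rad or angle between strap_3's own z axis and vertical above 3.08 rad) and angle between the x axis of strap_3 and the x axis of jig, either way round below 0.08 rad and value of joint clamp_1_handle below 0.06 rad and contact force between clamp_1_spindle and strap_3 above 3 N) or (horizontal distance between strap_3_hole and pin_2 below 0.004 m and z of strap_3_hole in the frame of pin_2 below 0.006 m and (angle between strap_3's own z axis and vertical below 0.06 rad or angle between strap_3's own z axis and vertical above 3.08 rad) and angle between the x axis of strap_3 and the x axis of jig, either way round below 0.08 rad and value of joint clamp_2_handle below 0.06 rad and contact force between clamp_2_spindle and strap_3 above 3 N) or (horizontal distance between strap_3_hole and pin_3 below 0.004 m and z of strap_3_hole in the frame of pin_3 below 0.006 m and (angle between strap_3's own z axis and vertical below 0.06 rad or angle between strap_3's own z axis and vertical above 3.08 rad) and angle between the x axis of strap_3 and the x axis of jig, either way round below 0.08 rad and value of joint clamp_3_handle below 0.06 rad and contact force between clamp_3_spindle and strap_3 above 3 N)) and height (world z) of chip_1 between -0.005 and 0.0165 m and linear speed of each of chip_1, chip_2, chip_3 below 0.02 m/s and height (world z) of chip_2 between -0.005 and 0.0165 m and height (world z) of chip_3 between -0.005 and 0.0165 m); the robot touches nothing.
It fails at once if a bystander (tape measure, rubbing stone) is moved by more than 30 mm (distance of any of tape_measure, rubbing_stone from where it was at the start of the episode above 0.03 m).
Of strap_1, strap_2, strap_3 only 2 to 3 are there at a start; the rules pass over those that are not, and their reading is None.
Of chip_1, chip_2, chip_3 only 2 to 3 are there at a start; the rules pass over those that are not, and their reading is None.
At some moment in a run one of strap_1, strap_2, strap_3 may be knocked a few centimetres aside while the robot is not near it.
Once in a run the grip may slacken for a moment while it holds something.
It also fails if it takes over 210 s, if anything falls off the work surface, if the arm or the gripper's body presses on something with over 40 N, if the wrist force passes 120 N, or if a joint passes its speed limit or range.

## Working session

There is one attempt and no reset: what is moved stays moved. The work goes in short steps, Python scripts to look and compute and a shell command to move; the robot and the scene stay as the last step left them, time stands still between calls to the robot, and variables do not carry over. Pictures are saved under pics/ and viewed, at most 14 in all, crops included, and the job is handed in when it is done.

```bash
ls; mkdir -p pics; python3 - <<'E'
from workcell import env, grab_frame, camera_model, models
import cv2
s=env.state();print({k:s[k] for k in('time_s','ee_pos','ee_rot','gripper_width','force')})
for c in('scene','top','wrist'):
    cv2.imwrite(f'pics/{c}0.png',grab_frame(c))
    m=camera_model(c);print(c,m)
for n in('strap_1','strap_1_hole','chip_1','clamp_1_handle','clamp_1_spindle','tape_measure','rubbing_stone','jig'):
    for r in models.search_frame(n,'top'):print(n,[round(v) for v in r['point']],round(r['p'],2))
E
```

```text
pics
{'time_s': 0.0, 'ee_pos': array([ 236.8141761 , -523.45594793,  224.11066506]), 'ee_rot': array([-1.79899327e+02, -3.07371104e-03,  2.43408126e+01]), 'gripper_width': 91.1653420786207, 'force': array([-0.19168676,  0.37460461, -0.33999468])}
scene {'K': array([[430.64398923,   0.        , 278.35437448],
       [  0.        , 430.64398923, 206.02092718],
       [  0.        ,   0.        ,   1.        ]]), 'R': array([[-0.56909703, -0.82223961,  0.00711259],
       [-0.65061652,  0.44498833, -0.61537267],
       [ 0.50281877, -0.35483433, -0.78820421]]), 't': array([270.05946077, 385.18514287, 819.52891281])}
top {'K': array([[389.04373969,   0.        , 276.10534459],
       [  0.        , 389.04373969, 204.67537494],
       [  0.        ,   0.        ,   1.        ]]), 'R': array([[-0.02790618, -0.99958638, -0.00695051],
       [-0.99854555,  0.02819665, -0.04595359],
       [ 0.04613056,  0.00565801, -0.9989194 ]]), 't': array([-6.22031399e-02,  5.16047499e+02,  9.98334899e+02])}
wrist {'K': array([[328.0025662 ,   0.        , 281.99624868],
       [  0.        , 328.0025662 , 208.34388366],
       [  0.        ,   0.        ,   1.        ]]), 'mount': array([[-1.25988947e-03, -9.71293364e-01, -2.37881512e-01,
         6.79474376e+01],
       [ 9.99999171e-01, -1.28739142e-03, -3.97411280e-05,
        -3.61953764e-01],
       [-2.67646325e-04, -2.37881365e-01,  9.71294180e-01,
        -1.59704850e+02],
       [ 0.00000000e+00,  0.00000000e+00,  0.00000000e+00,
         1.00000000e+00]])}
strap_1 [435, 341, 6] 0.76
strap_1 [427, 224, 6] 0.68
strap_1_hole [428, 229, 11] 0.9
clamp_1_handle [627, -54, 74] 0.53
tape_measure [582, 59, 56] 0.72
rubbing_stone [516, -408, 22] 0.56
jig [502, -126, 18] 0.8
```

View pics/top0.png

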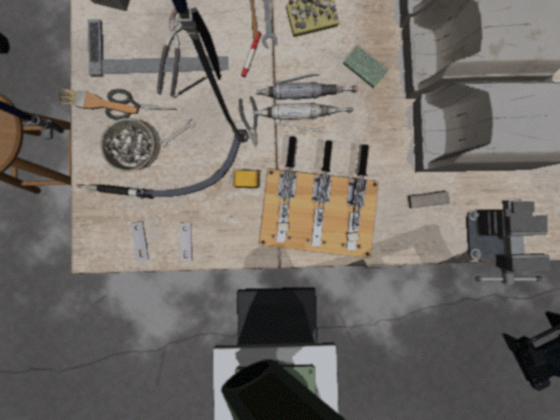

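View pics/scene0.png

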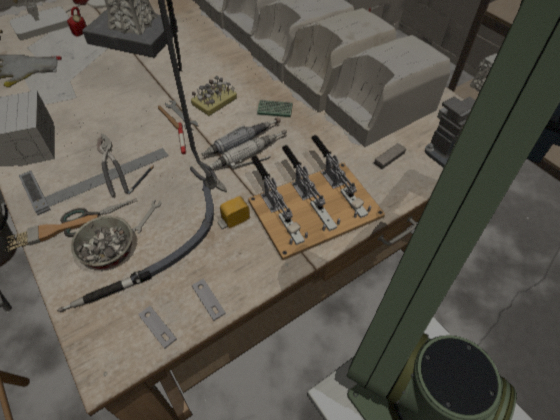

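The top view shows the jig at columns 260-378, rows 168-257, with handles pointing away. There are two straps at about (139,240) and (185,241), the tape measure at (246,178) and the stone at (429,199). I'll enlarge the jig and the straps.

```bash
python3 - <<'E'
import cv2,numpy as np
im=cv2.imread('pics/top0.png')
a=cv2.resize(im[130:262,250:390],None,fx=4.5,fy=4.5,interpolation=cv2.INTER_CUBIC)
cv2.imwrite('pics/jig0.png',a)
b=cv2.resize(im[210:270,120:205],None,fx=7,fy=7,interpolation=cv2.INTER_CUBIC)
cv2.imwrite('pics/str0.png',b)
E
```

```text
(no output)
```

View pics/jig0.png

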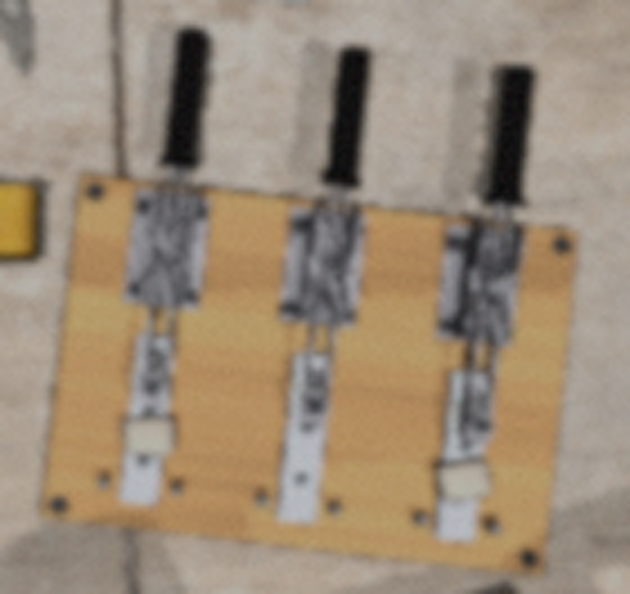

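View pics/str0.png

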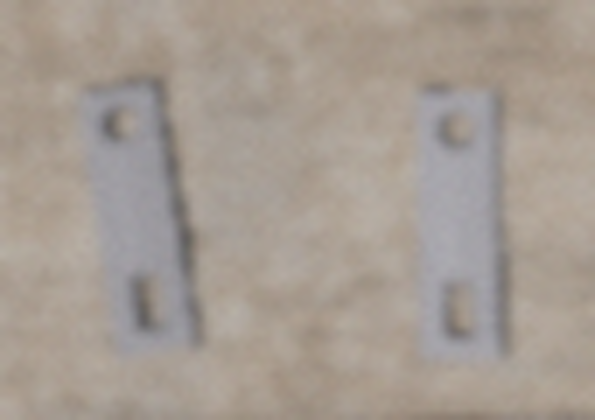

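The crop shows chips on stations 1 and 3 only, at crop (150,437) and (463,480). Station 2 is bare, and both straps have their hole end pointing away from the robot. Next I'll fit the jig and strap poses.

```bash
cat > h.py <<'E'
import numpy as np, cv2
from scipy.optimize import least_squares
from scipy.spatial.transform import Rotation as Ro
def top_model():
    from workcell import camera_model
    m=camera_model('top');return m['K'],m['R'],m['t']
def wrist_model(s):
    from workcell import camera_model
    m=camera_model('wrist');T=np.eye(4);T[:3,:3]=Ro.from_euler('xyz',s['ee_rot'],degrees=True).as_matrix();T[:3,3]=s['ee_pos']
    W=np.linalg.inv(T@m['mount']);return m['K'],W[:3,:3],W[:3,3]
def back(M,px,z):
    K,R,t=M;d=R.T@np.linalg.solve(K,[px[0],px[1],1]);c=-R.T@t
    return c+d*(z-c[2])/d[2]
def proj(M,P):
    K,R,t=M;p=(np.atleast_2d(P)@R.T+t)@K.T;return p[:,:2]/p[:,2:]
def fit(w,l): # rigid 2D world=R l + t ; l x,y plane, right-handed
    f=lambda p:(np.c_[np.cos(p[2])*l[:,0]-np.sin(p[2])*l[:,1]+p[0],np.sin(p[2])*l[:,0]+np.cos(p[2])*l[:,1]+p[1]]-w).ravel()
    best=min((least_squares(f,[w[:,0].mean(),w[:,1].mean(),a]) for a in(0,1.6,3.1,-1.6)),key=lambda r:r.cost)
    return best.x,f(best.x).reshape(-1,2)
def jw(J,x,y): # jig frame -> world xy
    c,s=np.cos(J[2]),np.sin(J[2]);return np.array([J[0]+c*x-s*y,J[1]+s*x+c*y])
E
python3 - <<'E'
from h import *
M=top_model()
pts=[((80,172),18,-62,-145),((580,228),18,-62,145),((545,575),18,138,145),((40,518),18,138,-145),
((104,478),40,113,-110.5),((178,486),40,113,-69.5),((261,496),40,113,-20.5),((335,507),40,113,20.5),((420,517),40,113,69.5),((492,524),40,113,110.5)]
w=np.array([back(M,((p[0][0]+.5)/4.5-.5+250,(p[0][1]+.5)/4.5-.5+130),p[1])[:2] for p in pts])
J,r=fit(w,np.array([[p[2],p[3]] for p in pts],float));print(J,np.degrees(J[2]),r.round(1).tolist())
np.save('J.npy',J)
for n,c,z in(('chip1',(150,437),40),('chip3',(463,480),40)):
    p=back(M,((c[0]+.5)/4.5-.5+250,(c[1]+.5)/4.5-.5+130),z);q=p[:2]-J[:2];c_,s_=np.cos(J[2]),np.sin(J[2])
    print(n,p.round(1),'jig',(c_*q[0]+s_*q[1]).round(1),(-s_*q[0]+c_*q[1]).round(1))
for i,y in enumerate((-90,0,90)):print(i+1,'seat',jw(J,77,y).round(1),'pin',jw(J,41,y).round(1),'handle70',jw(J,-112,y).round(1))
for n,cs in(('A',[(119,124),(147,303)]),('B',[(455,128),(460,310)])):
    q=[back(M,((c[0]+.5)/7-.5+120,(c[1]+.5)/7-.5+210),6) for c in cs];d=q[1]-q[0]
    print(n,'hole',q[0].round(1),'slot',q[1].round(1),'len',np.hypot(*d[:2]).round(1),'dir',np.degrees(np.arctan2(d[1],d[0])).round(1))
E
```

```text
[ 531.42645673 -128.57776637   -3.28517868] -188.22687315189623 [[1.8, 0.7], [0.9, -0.2], [0.4, 0.7], [1.7, 1.2], [-1.0, 1.0], [-1.2, 1.6], [-1.4, -0.8], [-0.0, -0.3], [-0.2, -1.6], [-1.0, -2.3]]
chip1 [458.5 -30.4  40. ] jig 86.2 -86.8
chip3 [ 429.7 -204.3   40. ] jig 89.8 89.5
1 seat [468.1 -28.5] pin [503.7 -33.6] handle70 [655.2 -55.5]
2 seat [ 455.2 -117.6] pin [ 490.8 -122.7] handle70 [ 642.3 -144.6]
3 seat [ 442.3 -206.6] pin [ 478.  -211.8] handle70 [ 629.4 -233.7]
A hole [467.3 351.4   6. ] slot [400.6 341.7   6. ] len 67.5 dir -171.8
B hole [462.3 225.9   6. ] slot [394.8 225.2   6. ] len 67.6 dir -179.4
```

```bash
cat > to.py <<'E'
# python3 to.py x y z yaw : shift (tool axes, tool pointing down, after the turn) to reach the pose
import sys; from h import *; from workcell import env
x,y,z,yaw=map(float,sys.argv[1:5]);s=env.state();R=Ro.from_euler('xyz',s['ee_rot'],degrees=True)
T=Ro.from_euler('xyz',[180,0,yaw],degrees=True)
print('t',round(s['time_s'],2),'turn',(R.inv()*T).as_rotvec(degrees=True).round(2),'shift',T.inv().apply(np.array([x,y,z])-s['ee_pos']).round(1),'(pure)',R.inv().apply(np.array([x,y,z])-s['ee_pos']).round(1))
E
python3 -m crank '-1 0 0 0 0 0 10.7;-1 0 0 0 0 0 10.7;-1 0 0 0 0 0 10.7;-1 0 0 0 0 0 0.5'
python3 to.py 470 -100 180 -8.2
```

```text
time_s: 1.05
ee_pos: [237.0, -523.9, 225.0]
ee_rot: [180.0, -0.0, -8.2]
force: [0.2, -1.0, 0.2]
gripper_width: 91.1
gripper_force: 0.0
t 1.05 turn [ 0.01 -0.    0.04] shift [ 170.2 -452.8   45. ] (pure) [ 170.5 -452.7   45. ]
```

```bash
python3 -m crank '-1 21 -57 5 0 0 0;-1 21 -57 5 0 0 0;-1 21 -57 5 0 0 0;-1 21 -57 6 0 0 0;-1 21 -57 6 0 0 0;-1 21 -57 6 0 0 0;-1 21 -57 6 0 0 0;-1 23 -54 6 0 0 0;-1 0 0 0 0 0 0;-1 0 0 0 0 0 0'
python3 - <<'E'
from h import *;from workcell import env,grab_frame
s=env.state();im=grab_frame('wrist');M=wrist_model(s);J=np.load('J.npy')
print(s['ee_pos'],s['ee_rot'])
for l,z in (((41,-90),40),((41,0),40),((41,90),40),((113,-110.5),40),((113,-69.5),40),((113,-20.5),40),((113,20.5),40),((113,69.5),40),((113,110.5),40),((138,-145),18),((138,145),18),((-62,145),18),((-62,-145),18)):
    p=proj(M,[*jw(J,*l),z])[0];print(l,p.round());cv2.circle(im,tuple(int(v) for v in p.round()),2,(0,0,255),1)
np.save('w1.npy',im);cv2.imwrite('pics/w1.png',cv2.resize(im,(800,600),interpolation=cv2.INTER_CUBIC))
E
```

```text
time_s: 2.3
ee_pos: [470.1, -100.2, 179.9]
ee_rot: [180.0, 0.0, -8.1]
force: [-0.6, -0.2, -0.1]
gripper_width: 91.5
gripper_force: 0.0
[ 470.0773867  -100.15171303  179.92521161] [ 1.79967809e+02  2.16714612e-02 -8.11405374e+00]
(41, -90) [206. 177.]
(41, 0) [304. 177.]
(41, 90) [402. 177.]
(113, -110.5) [189. 251.]
(113, -69.5) [231. 251.]
(113, -20.5) [282. 251.]
(113, 20.5) [324. 251.]
(113, 69.5) [374. 251.]
(113, 110.5) [417. 251.]
(138, -145) [164. 265.]
(138, 145) [439. 265.]
(-62, 145) [464.  61.]
(-62, -145) [145.  61.]
```

View pics/w1.png

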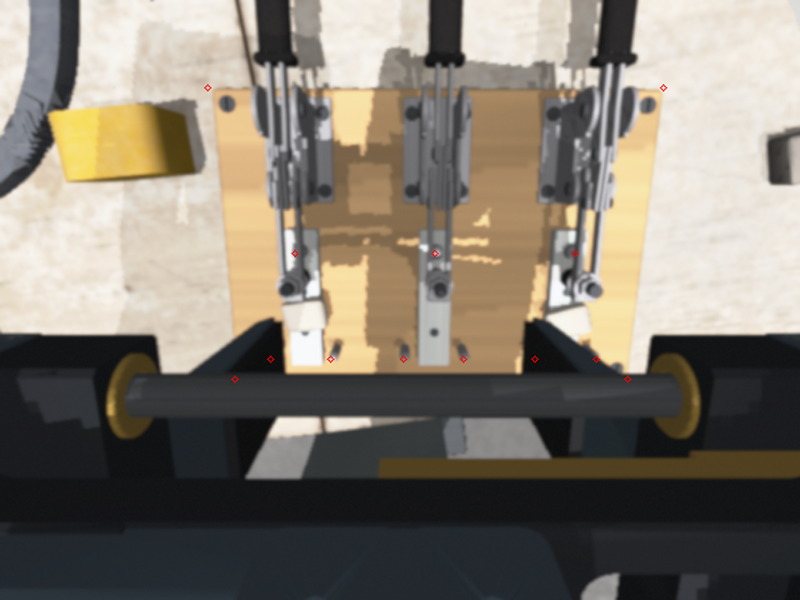

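The wrist view shows chip 1 at (305,313) and chip 3 at (570,318), and the predicted marks agree well with the jig. I'll localise the chips from this view.

```bash
python3 - <<'E'
from h import *
class S(dict):pass
s={'ee_pos':np.array([470.077,-100.152,179.925]),'ee_rot':np.array([179.968,.022,-8.114])}
M=wrist_model(s);f=560/800;J=np.load('J.npy');print(J)
def toj(p):
    q=p[:2]-J[:2];c,s_=np.cos(J[2]),np.sin(J[2]);return np.array([c*q[0]+s_*q[1],-s_*q[0]+c*q[1]]).round(1)
for n,c,z in(('chip1',(304,312),40),('chip3',(570,319),40),('FL',(214,88),18),('FR',(661,90),18),('dow1R',(332,358),40),('dow2L',(402,358),40),('dow2R',(464,358),40),('bar1 end',(306,364),28),('bar2 end',(434,364),28),('bar2 start',(434,229),28),('spin2',(440,289),65)):
    p=back(M,((c[0]+.5)*f-.5,(c[1]+.5)*f-.5),z);print(n,p.round(1),toj(p))
E
python3 to.py 460 -31 100 -8.2
```

```text
[ 531.42645673 -128.57776637   -3.28517868]
chip1 [464.2 -31.9  40. ] [ 80.4 -86. ]
chip3 [ 434.2 -206.3   40. ] [85.1 90.8]
FL [612.4   2.   18. ] [ -61.5 -140.8]
FR [ 570.7 -279.7   18. ] [-60.5 144. ]
dow1R [429.6 -44.5  40. ] [112.8 -68.6]
dow2L [422.8 -91.6  40. ] [112.7 -21. ]
dow2R [ 416.8 -133.4   40. ] [112.7  21.1]
bar1 end [423.5 -22.9  28. ] [121.9 -89.1]
bar2 end [ 410.6 -112.8   28. ] [121.9   1.7]
bar2 start [ 505.  -124.8   28. ] [26.7  0.1]
spin2 [ 472.7 -122.    65. ] [59.   1.8]
t 2.35 turn [ 0.03  0.01 -0.02] shift [-19.7 -67.6  80. ] (pure) [-19.7 -67.6  80. ]
```

```bash
python3 -m crank '-0.3 -19 -62 20 0 0 0;-0.3 0 -6 45 0 0 0;-0.3 0 0 41 0 0 0;-0.3 0 0 41 0 0 0;-0.3 0 0 0 0 0 0' 15
python3 -m crank '1 0 0 0 0 0 0;1 0 0 0 0 0 0;1 0 0 0 0 0 0;1 0 0 0 0 0 0;1 0 0 0 0 0 0;1 0 0 0 0 0 0' 15
```

```text
time_s: 2.98
ee_pos: [459.5, -36.2, 32.7]
ee_rot: [180.0, 0.4, -8.4]
force: [-0.5, 0.2, 0.3]
gripper_width: 59.4
gripper_force: 0.0
time_s: 3.72
ee_pos: [463.2, -34.1, 35.8]
ee_rot: [-179.9, -0.2, -8.3]
force: [0.4, 5.8, 4.8]
gripper_width: 29.7
gripper_force: 14.8
```

```bash
python3 -m crank '1 0 0 -40 0 0 0;1 0 0 -25 0 0 0;1 -20 -60 0 0 0 0;1 -20 -60 0 0 0 0;1 0 -40 0 0 0 0;1 0 0 0 0 0 0'; python3 to.py 440 115 16 -8.2
```

```text
time_s: 4.47
ee_pos: [446.2, 129.7, 100.1]
ee_rot: [-180.0, -0.1, -8.0]
force: [-0.3, -0.1, -0.6]
gripper_width: 30.1
gripper_force: 14.8
t 4.47 turn [-0.04 -0.1   0.2 ] shift [-4.  15.4 84.1] (pure) [-4.2 15.5 84. ]
```

```bash
python3 -m crank '1 0 15 40 0 0 0;1 0 0 35 0 0 0;1 0 0 9 0 0 0;1 0 0 0 0 0 0;-0.3 0 0 0 0 0 0;-0.3 0 0 0 0 0 0;-0.3 0 0 0 0 0 0;-0.3 0 0 -50 0 0 0;-0.3 0 0 -40 0 0 0;-0.3 0 0 0 0 0 0'; python3 -c "
from h import *;J=np.load('J.npy');print(jw(J,86,90))"; python3 to.py 433.5 -205.5 34 -8.2
```

```text
time_s: 5.72
ee_pos: [445.9, 113.3, 108.6]
ee_rot: [-179.8, -0.4, -8.3]
force: [0.6, -0.3, -0.5]
gripper_width: 59.2
gripper_force: 0.0
[ 433.43308003 -205.34558595]
t 5.72 turn [-0.16 -0.42 -0.05] shift [ 33.2 317.3  74.6] (pure) [ 33.  317.5  74. ]
```

```bash
python3 -m crank '-0.3 7 60 0 0 0 0;-0.3 7 60 0 0 0 0;-0.3 7 60 0 0 0 0;-0.3 6 60 0 0 0 0;-0.3 6 60 0 0 0 0;-0.3 0 17.5 0 0 0 0;-0.3 0 0 0 0 0 0;-0.3 0 0 0 0 0 0'; python3 to.py 433.5 -205.5 34 -8.2
```

```text
time_s: 6.72
ee_pos: [430.3, -204.7, 105.1]
ee_rot: [-179.9, 0.1, -8.2]
force: [0.2, -0.5, 0.1]
gripper_width: 59.2
gripper_force: 0.0
t 6.72 turn [-0.05  0.07  0.01] shift [ 3.3  0.3 71.1] (pure) [ 3.4  0.4 71.1]
```

```bash
python3 -m crank '-0.3 3 0 35 0 0 0;-0.3 0 0 35.5 0 0 0;-0.3 0 0 0 0 0 0;1 0 0 0 0 0 0;1 0 0 0 0 0 0;1 0 0 0 0 0 0;1 0 0 0 0 0 0;1 0 0 0 0 0 0' 15; python3 -m crank '1 0 0 -40 0 0 0;1 0 0 -30 0 0 0;1 0 0 0 0 0 0'
```

```text
time_s: 7.72
ee_pos: [434.3, -207.0, 36.1]
ee_rot: [180.0, -0.1, -8.3]
force: [0.5, 1.4, 7.3]
gripper_width: 33.0
gripper_force: 15.0
time_s: 8.1
ee_pos: [434.9, -207.5, 107.1]
ee_rot: [179.9, -0.3, -8.3]
force: [0.4, 0.4, -1.1]
gripper_width: 32.5
gripper_force: 15.0
```

```bash
python3 -m crank '1 2 50 0 0 0 0;1 3 50 0 0 0 0;1 5 40 0 0 0 0;1 0 0 45 0 0 0;1 0 0 43 0 0 0;1 0 0 0 0 0 0;-0.3 0 0 0 0 0 0;-0.3 0 0 0 0 0 0;-0.3 0 0 0 0 0 0;-0.3 0 0 -60 0 0 0'; python3 -m crank '-0.3 0 0 -60 0 0 0;-0.3 0 0 -60 0 0 0;-0.3 0 0 0 0 0 0';python3 - <<'E'
from h import *;from workcell import env,grab_frame
cv2.imwrite('pics/t2.png',cv2.resize(grab_frame('top')[110:280,100:460],None,fx=2.2,fy=2.2,interpolation=cv2.INTER_CUBIC))
J=np.load('J.npy')
for r in(60,70):print(jw(J,-42-r,-90),jw(J,-42-r,0))
E
python3 to.py 644.8 -54 140 -8.2
```

```text
time_s: 9.35
ee_pos: [420.9, -344.5, 74.1]
ee_rot: [-179.7, 0.5, -8.3]
force: [1.0, -1.0, 0.1]
gripper_width: 59.1
gripper_force: 0.0
time_s: 9.72
ee_pos: [425.7, -348.6, 202.8]
ee_rot: [179.6, -0.6, -8.3]
force: [-0.5, 0.4, -0.7]
gripper_width: 59.7
gripper_force: 0.0
[645.25518103 -54.09943714] [ 632.37679773 -143.17326744]
[655.15227329 -55.53036862] [ 642.27388999 -144.60419892]
t 9.78 turn [ 0.18 -0.29 -0.05] shift [ 176.5 -321.8   59.7] (pure) [ 175.9 -322.1   59.5]
```

View pics/t2.png

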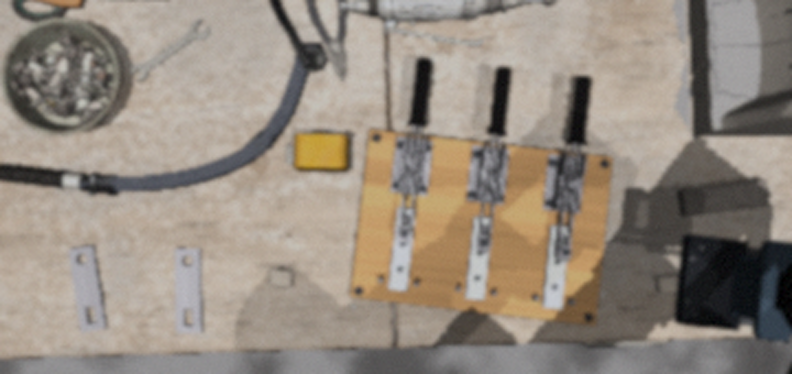

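Both chips now lie on the bench, at crop (282,276) and (668,282). Next is clamp 2's handle, gripped at radius 80.

```bash
python3 -m crank '-0.3 40 -30 0 0 0 0;-0.3 50 -40 0 0 0 0;-0.3 50 -45 10 0 0 0;-0.3 50 -45 10 0 0 0;-0.3 5 -10 10 0 0 0;-0.3 0 0 0 0 0 0;-0.3 0 0 0 0 0 0'; python3 to.py 652.2 -146 60 -8.2
```

```text
time_s: 10.65
ee_pos: [629.1, -214.2, 168.4]
ee_rot: [180.0, 0.1, -8.3]
force: [0.2, 0.1, 0.0]
gripper_width: 59.1
gripper_force: 0.0
t 10.65 turn [ 0.02  0.08 -0.13] shift [ 13.2 -70.8 108.4] (pure) [ 13.2 -70.9 108.3]
```

```bash
python3 -m crank '-0.3 7 -35 0 0 0 0;-0.3 6 -35.5 0 0 0 0;-0.3 0 0 20 0 0 0;-0.3 0 0 40 0 0 0;-0.3 0 0 40 0 0 0;-0.3 0 0 8 0 0 0;-0.3 0 0 0 0 0 0' 30; python3 to.py 652.2 -146 60 -8.2;python3 -m crank '1 0 0 0 0 0 0;1 0 0 0 0 0 0;1 0 0 0 0 0 0;1 0 0 0 0 0 0;1 0 0 0 0 0 0'
```

```text
time_s: 11.52
ee_pos: [653.4, -146.4, 61.6]
ee_rot: [180.0, -0.1, -8.3]
force: [0.2, -0.4, 0.5]
gripper_width: 59.6
gripper_force: 0.0
t 11.53 turn [ 0.01 -0.06 -0.13] shift [-1.3 -0.2  1.6] (pure) [-1.3 -0.2  1.6]
time_s: 12.15
ee_pos: [653.1, -148.2, 61.0]
ee_rot: [179.7, -0.0, -8.2]
force: [-1.7, -7.2, 0.3]
gripper_width: 17.9
gripper_force: 30.0
```

```bash
python3 -m crank '1 0.3 0 -12.6 0 9 0;1 0.3 0 -12.6 0 9 0;1 0 0 0 0 0 0'; python3 -m crank '1 0.3 0 -12.6 0 9 0;1 0.3 0 -12.6 0 9 0;1 0.3 0 -12.6 0 9 0;1 0 0 0 0 0 0'
```

```text
time_s: 12.52
ee_pos: [650.4, -147.8, 86.6]
ee_rot: [179.7, -18.2, -8.2]
force: [-0.5, -11.3, -4.8]
gripper_width: 17.7
gripper_force: 30.0
time_s: 13.02
ee_pos: [646.0, -141.6, 105.5]
ee_rot: [-178.1, -35.3, -8.4]
force: [-24.7, -56.7, -7.4]
gripper_width: 25.8
gripper_force: 29.9
```

```bash
python3 - <<'E'
from h import *;from workcell import env,grab_frame
s=env.state();print(s['qpos'],s['force'],s['torque'],s['gripper_width'])
a=grab_frame('scene')[110:260,200:420];b=grab_frame('wrist')
cv2.imwrite('pics/c3.png',np.vstack([cv2.resize(a,(440,300)),cv2.resize(b,(440,300))]))
E
```

```text
[-16.56543249  20.84307374 116.35925277  39.54298549  10.30835674
  44.22119371] [-24.68179071 -56.72021063  -7.35794755] [-8.07502967  4.62095765 -5.86795408] 25.79326285040948
```

View pics/c3.png

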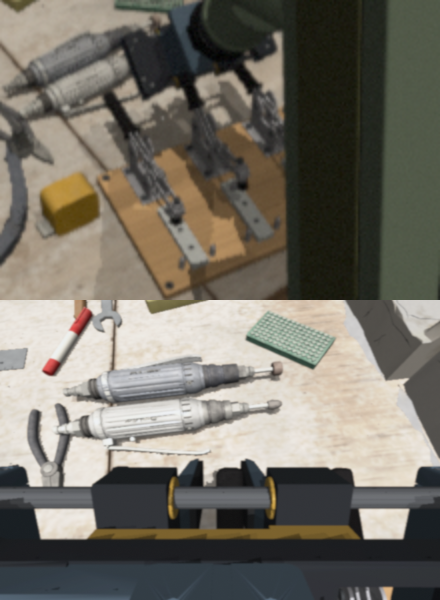

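The wrist neared its singularity (joint 5 at 10 degrees), so tilting further isn't possible. The handle is part open and will stay there. I'll release it, back out upright, and push it the rest of the way.

```bash
python3 -m crank '-0.3 0 0 0 0 0 0;-0.3 0 0 0 0 0 0;-0.3 0 0 0 0 0 0;-0.3 0 0 -15 0 -3 0;-0.3 0 0 -25 0 -6 0;-0.3 0 0 -30 0 -9 0;-0.3 0 0 -30 0 -9 0;-0.3 0 0 -20 0 -8 0;-0.3 0 0 0 0 0 0'; python3 -c "
from workcell import env;print(env.state()['qpos'])"; python3 to.py 690 -150 200 -8.2
```

```text
time_s: 14.25
ee_pos: [606.2, -126.3, 216.1]
ee_rot: [-177.4, -0.6, -6.1]
force: [0.1, 0.1, -1.1]
gripper_width: 59.7
gripper_force: 0.0
[-14.20811174  22.4673917   84.63926553   2.75138758  72.66594139
  81.06864699]
t 14.25 turn [-2.58 -0.57  2.11] shift [86.3 11.5 16.1] (pure) [85.6 15.4 16.4]
```

```bash
python3 -m crank '1 0 0 0 -2.6 -0.6 2.1;1 45 6 0 0 0 0;1 43 6 0 0 0 0;1 0 0 0 0 0 0;1 0 0 0 0 0 0'; python3 to.py 694.5 -153 121 -8.2
python3 - <<'E'
from workcell import env,grab_frame
import cv2
b=grab_frame('wrist');cv2.imwrite('pics/w4.png',b)
E
```

```text
time_s: 14.88
ee_pos: [687.4, -150.0, 213.1]
ee_rot: [-180.0, 0.5, -8.2]
force: [-0.8, -0.2, 0.4]
gripper_width: 12.4
gripper_force: 0.0
t 14.88 turn [-0.02  0.47 -0.02] shift [ 7.4  1.9 92.1] (pure) [ 8.2  2.  92.1]
```

View pics/w4.png

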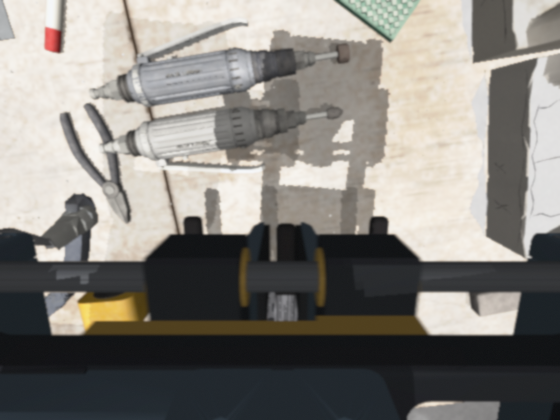

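```bash
python3 - <<'E'
from h import *;from workcell import env
M=wrist_model(env.state());J=np.load('J.npy')
for a in(2,25,35,45,55):
    for dz in(6,):
        r=np.radians(a);p=[*jw(J,-42-100*np.cos(r)+6*np.sin(r),0),65+100*np.sin(r)+6*np.cos(r)]
        print(a,np.r_[p].round(),proj(M,p).round())
print(proj(M,[*jw(J,-142,90),74]))
E
```

```text
2 [ 672. -149.   74.] [[284. 218.]]
25 [ 660. -147.  113.] [[285. 243.]]
35 [ 651. -146.  127.] [[285. 261.]]
45 [ 639. -144.  140.] [[285. 282.]]
55 [ 625. -142.  150.] [[285. 305.]]
[[379.38423187 217.09995471]]
```

```bash
python3 - <<'E'
from h import *;from workcell import env
M=wrist_model(env.state());J=np.load('J.npy')
for a in(2,6,10,15,20,35,50):
    r=np.radians(a)
    print(a,[proj(M,[*jw(J,-42-R*np.cos(r)+6*np.sin(r),0),65+R*np.sin(r)+6*np.cos(r)])[0].round() for R in(100,22)])
im=cv2.imread('pics/w4.png');cv2.imwrite('pics/w4c.png',cv2.resize(im[195:335,170:400],None,fx=3.4,fy=3.4,interpolation=cv2.INTER_CUBIC))
E
```

```text
2 [array([284., 218.]), array([284., 291.])]
6 [array([284., 221.]), array([284., 292.])]
10 [array([284., 224.]), array([284., 294.])]
15 [array([284., 230.]), array([284., 295.])]
20 [array([285., 236.]), array([284., 297.])]
35 [array([285., 261.]), array([284., 303.])]
50 [array([285., 293.]), array([284., 309.])]
```

View pics/w4c.png

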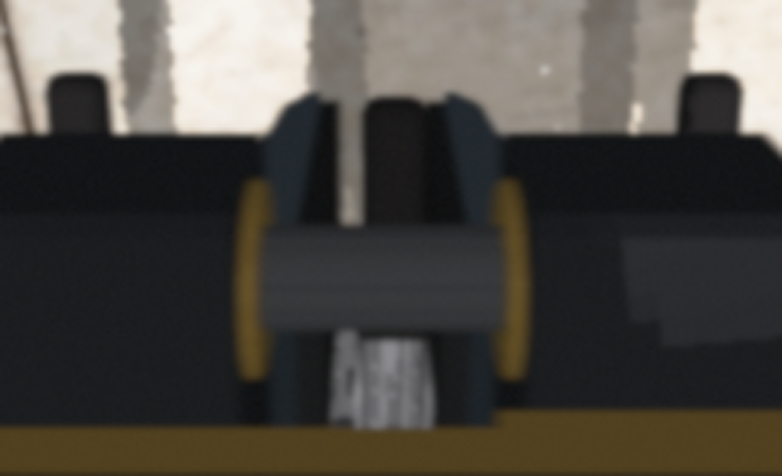

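Handle 2 sits about 10 degrees up, just past over-centre, so it slipped early. I'll regrip it and sweep the arc with the tool kept vertical, letting the bar pivot between the pads.

```bash
python3 -m crank '-0.3 -18 -2 0 0 0 0;-0.3 -18.5 -2 20 0 0 0;-0.3 0 0 30 0 0 0;-0.3 0 0 40 0 0 0;-0.3 0 0 40 0 0 0;-0.3 0 0 12 0 0 0;-0.3 0 0 0 0 0 0;-0.3 0 0 0 0 0 0' 20; python3 to.py 651.2 -147.5 71 -8.2
```

```text
time_s: 15.92
ee_pos: [653.7, -141.4, 74.9]
ee_rot: [180.0, 0.1, -8.2]
force: [1.0, 0.3, 0.8]
gripper_width: 58.9
gripper_force: 0.0
t 15.93 turn [ 0.02  0.11 -0.02] shift [-1.6  6.4  3.9] (pure) [-1.6  6.4  3.9]
```

```bash
python3 -m crank '-0.3 -1.5 6 4 0 0 0;-0.3 0 0 0 0 0 0;1 0 0 0 0 0 0;1 0 0 0 0 0 0;1 0 0 0 0 0 0;1 0 0 0 0 0 0;1 0 0 0 0 0 0' 25;python3 -m crank '1 -3.6 0 -13.5 0 0 0;1 -5.9 0 -12.6 0 0 0;1 0 0 0 0 0 0'; python3 -m crank '1 -8 0 -11.4 0 0 0;1 -9.9 0 -9.9 0 0 0;1 0 0 0 0 0 0'
```

```text
time_s: 16.8
ee_pos: [650.1, -147.9, 68.8]
ee_rot: [179.9, 0.3, -8.2]
force: [-0.5, -3.0, -1.1]
gripper_width: 17.7
gripper_force: 25.0
time_s: 17.18
ee_pos: [639.0, -146.2, 95.6]
ee_rot: [179.9, 0.5, -8.2]
force: [-2.9, -4.5, -0.2]
gripper_width: 17.7
gripper_force: 25.0
time_s: 17.55
ee_pos: [621.3, -143.7, 116.8]
ee_rot: [179.9, 0.5, -8.2]
force: [-3.0, -5.5, -0.4]
gripper_width: 17.5
gripper_force: 25.0
```

Works well, so I'll continue the arc.

```bash
python3 -m crank '1 -11.4 0 -8 0 0 0;1 -12.6 0 -5.9 0 0 0;1 -13.5 0 -3.6 0 0 0;1 -13 0 -1.2 0 0 0;1 0 0 0 0 0 0'
```

```text
time_s: 18.18
ee_pos: [574.1, -136.8, 137.3]
ee_rot: [179.9, 0.1, -8.2]
force: [0.6, -6.2, 1.1]
gripper_width: 17.5
gripper_force: 25.0
```

```bash
python3 -m crank '-0.3 0 0 0 0 0 0;-0.3 0 0 0 0 0 0;-0.3 0 0 -25 0 0 0;-0.3 0 0 -50 0 0 0;-0.3 -40 -40 0 0 0 0;-0.3 -40 -45 0 0 0 0;-0.3 -10 -60 0 0 0 0;-0.3 0 -60 0 0 0 0;-0.3 0 -60 0 0 0 0;-0.3 0 0 0 0 0 0'
python3 - <<'E'
from workcell import env,grab_frame,models
import cv2
im=grab_frame('top')
for n in('strap_1','strap_1_hole'):
    for r in models.search_frame(n,'top'):print(n,[round(v) for v in r['point']],round(r['p'],2))
a=cv2.resize(im[130:262,250:390],(560,528),interpolation=cv2.INTER_CUBIC)
b=cv2.resize(im[200:275,115:210],(238,188),interpolation=cv2.INTER_CUBIC)
c=a.copy();import numpy as np
o=np.zeros((528,800,3),np.uint8);o[:,:560]=a;o[:188,562:]=b;cv2.imwrite('pics/t5.png',o)
E
python3 to.py 426 225.5 100 0.6
```

```text
time_s: 19.42
ee_pos: [522.6, 143.4, 210.8]
ee_rot: [-179.9, 0.4, -7.9]
force: [0.5, -1.0, -0.4]
gripper_width: 59.2
gripper_force: 0.0
strap_1 [431, 337, 3] 0.57
strap_1_hole [397, 236, 12] 0.54
t 19.57 turn [ 0.01  0.38 -8.81] shift [-95.4 -87.5 110.7] (pure) [-106.9  -72.   111.4]
```

View pics/t5.png

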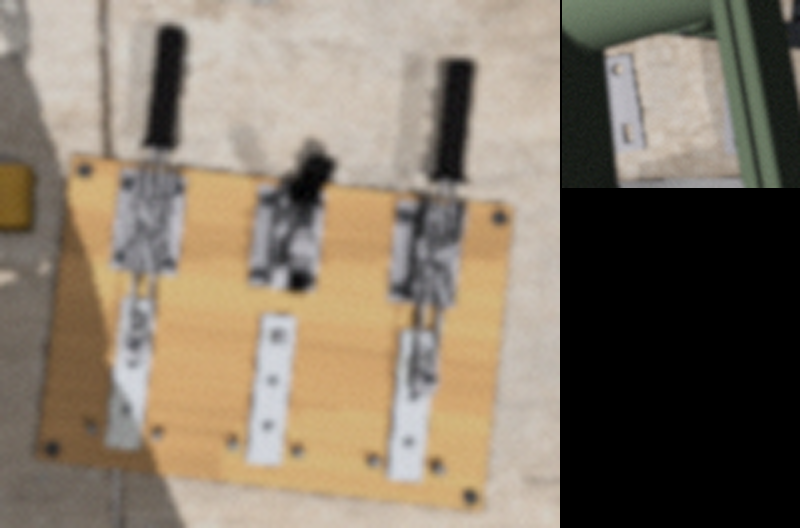

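The crop shows clamp 2 open with its pin exposed at crop (279,336). Strap A is visible, and the arm half hides strap B. I'll look at strap B with the wrist camera and segment it by colour.

```bash
python3 - <<'E'
import cv2
im=cv2.imread('pics/top0.png');print(im[240,185],im[235,186],im[240,165],im[240,139],im[240,120])
E
python3 -m crank '-0.3 -50 -30 5 0 0 -8.8;-0.3 -50 -22 5 0 0 0;-0.3 -42 -25 0 0 0 0;-0.3 0 0 0 0 0 0;-0.3 0 0 0 0 0 0'
cat > strap.py <<'E'
from h import *
def find(im,M,z=6,near=None):
    f=cv2.GaussianBlur(im,(3,3),0).astype(int);m=((f[...,2]-f[...,0])<14)&(f.mean(2)>90)&(f.mean(2)<215)
    m=cv2.morphologyEx(m.astype(np.uint8),cv2.MORPH_OPEN,np.ones((3,3)));out=[]
    for c in cv2.findContours(m,cv2.RETR_EXTERNAL,cv2.CHAIN_APPROX_NONE)[0]:
        if cv2.contourArea(c)<300:continue
        w=np.array([back(M,p[0],z)[:2] for p in c]);(cx,cy),(a,b),_=r=cv2.minAreaRect(w.astype(np.float32))
        L,W=max(a,b),min(a,b)
        if 85<L<115 and 22<W<40:
            B=cv2.boxPoints(r);e=B[1]-B[0] if np.hypot(*(B[1]-B[0]))>np.hypot(*(B[2]-B[1])) else B[2]-B[1]
            ang=np.degrees(np.arctan2(e[1],e[0]));ang=(ang+90)%180-90
            out.append((round(cx,1),round(cy,1),round(L,1),round(W,1),round(ang,2)))
    return out,m
if __name__=='__main__':
    from workcell import env,grab_frame
    s=env.state();im=grab_frame('wrist');o,m=find(im,wrist_model(s));cv2.imwrite('m.png',m*255);cv2.imwrite('wr.png',im)
    print(s['ee_pos'].round(1),s['ee_rot'].round(2),o,m.mean())
E
python3 strap.py
```

```text
[172 167 167] [168 161 163] [156 166 177] [158 154 157] [148 163 176]
time_s: 20.2
ee_pos: [385.8, 221.4, 202.1]
ee_rot: [-180.0, 0.2, 0.5]
force: [0.7, 0.1, 1.3]
gripper_width: 59.1
gripper_force: 0.0
[385.8 221.4 202.1] [-179.95    0.24    0.51] [] 0.10658163265306123
```

```bash
python3 - <<'E'
import cv2,numpy as np
im=cv2.imread('wr.png');m=cv2.imread('m.png')
cv2.imwrite('pics/w6.png',np.hstack([cv2.resize(im,(400,300)),cv2.resize(m,(400,300))]))
E
```

```text
(no output)
```

View pics/w6.png

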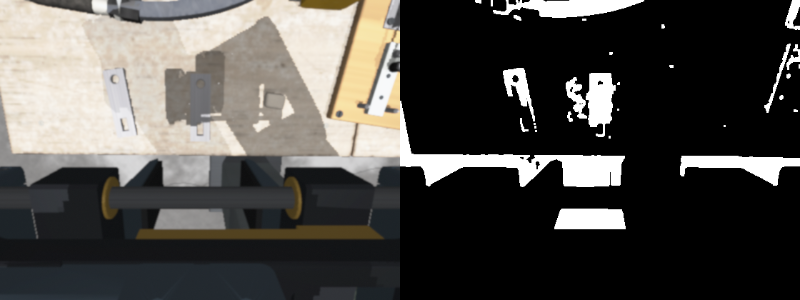

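The wrist view (400 px wide) shows strap A at (118,103) and strap B at (200,107), with B in the gripper's shadow. I'll switch to a brightness-independent colour ratio with Otsu in a region of interest, and fit the rectangle.

```bash
cat > strap.py <<'E'
import sys
from h import *
def find(im,M,cx,cy,z=6,rad=75):
    f=cv2.GaussianBlur(im,(5,5),0).astype(float);q=(f[...,2]-f[...,0])/(f.mean(2)+10)
    u0,v0=proj(M,[cx,cy,z])[0];rp=np.hypot(*(proj(M,[cx+rad,cy,z])[0]-[u0,v0]))
    Y,X=np.mgrid[:420,:560];roi=(np.hypot(X-u0,Y-v0)<rp)&(Y<215)
    g=np.clip((q+.15)*600,0,255).astype(np.uint8);th,_=cv2.threshold(g[roi].reshape(-1,1),0,255,cv2.THRESH_OTSU)
    m=((g<th)&roi).astype(np.uint8);m=cv2.morphologyEx(m,cv2.MORPH_OPEN,np.ones((5,5)))
    n,l,st,ce=cv2.connectedComponentsWithStats(m);out=[]
    for i in range(1,n):
        if st[i,4]<200:continue
        c=cv2.findContours((l==i).astype(np.uint8),cv2.RETR_EXTERNAL,cv2.CHAIN_APPROX_NONE)[0][0]
        w=np.array([back(M,p[0],z)[:2] for p in c],np.float32);r=cv2.minAreaRect(w);B=cv2.boxPoints(r)
        e=max((B[1]-B[0],B[2]-B[1]),key=lambda v:np.hypot(*v));a=(np.degrees(np.arctan2(e[1],e[0]))+90)%180-90
        out.append([round(float(v),1) for v in(*r[0],*r[1],a)])
    return out,m,th
if __name__=='__main__':
    from workcell import env,grab_frame
    s=env.state();im=grab_frame('wrist');cv2.imwrite('wr.png',im)
    M=wrist_model(s);print(s['ee_pos'].round(1))
    v=list(map(float,sys.argv[1:]))
    for i in range(0,len(v),2):
        o,m,th=find(im,M,v[i],v[i+1]);print(th,o);cv2.imwrite(f'm{i}.png',m*255)
E
python3 strap.py 426 225.5 434 346
```

```text
[386.2 221.4 202. ]
121.0 [[427.5, 224.6, 30.5, 99.6, -0.3]]
114.0 [[433.2, 345.8, 100.5, 35.3, 8.9]]
```

```bash
python3 to.py 427.2 225 12.5 0.3; python3 -m crank '-0.3 41 -3.5 40 0 0 0;-0.3 0 0 50 0 0 0;-0.3 0 0 50 0 0 0;-0.3 0 0 35 0 0 0;-0.3 0 0 0 0 0 0' 30;  python3 to.py 427.2 225 12.5 0.3
```

```text
t 20.3 turn [-0.05  0.28  0.16] shift [ 41.   -3.4 189.3] (pure) [ 41.9  -3.1 189.1]
time_s: 20.92
ee_pos: [424.1, 224.7, 24.1]
ee_rot: [179.9, 0.6, 0.5]
force: [0.5, 0.2, 0.9]
gripper_width: 59.2
gripper_force: 0.0
t 20.93 turn [0.12 0.65 0.18] shift [ 3.1 -0.3 11.6] (pure) [ 3.2 -0.3 11.6]
```

```bash
python3 -m crank '-0.3 3 0 11.5 0 0 0;-0.3 0 0 0 0 0 0;-0.3 0 0 0 0 0 0'; python3 -m crank '1 0 0 0 0 0 0;1 0 0 0 0 0 0;1 0 0 0 0 0 0;1 0 0 0 0 0 0;1 0 0 0 0 0 0' 35;python3 -m crank '1 0 0 -30 0 0 0;1 0 0 -50 0 0 0;1 0 0 -50 0 0 0;1 0 0 0 0 0 0';python3 to.py 455.2 -118.6 75 -8.2
```

```text
time_s: 21.3
ee_pos: [428.7, 226.6, 15.8]
ee_rot: [-179.9, 0.2, 0.6]
force: [1.0, 0.7, 0.2]
gripper_width: 59.2
gripper_force: 0.0
time_s: 21.92
ee_pos: [427.9, 226.2, 15.1]
ee_rot: [-180.0, 0.3, 0.6]
force: [0.4, -1.3, 2.5]
gripper_width: 28.5
gripper_force: 35.0
time_s: 22.42
ee_pos: [431.0, 227.5, 148.4]
ee_rot: [-179.7, -0.1, 0.6]
force: [0.2, 0.2, -2.2]
gripper_width: 29.0
gripper_force: 35.0
t 22.43 turn [-0.28 -0.11  8.78] shift [ 73.3 339.1  73.4] (pure) [ 20.5 346.7  71.8]
```

The strap is held only by the last 2 mm of the fingertips, so I'll put it back and regrip lower.

```bash
python3 -m crank '1 0 0 50 0 0 0;1 0 0 50 0 0 0;1 0 0 30 0 0 0;1 0 0 3 0 0 0;1 0 0 0 0 0 0;-0.5 0 0 0 0 0 0;-0.5 0 0 0 0 0 0;-0.5 0 0 0 0 0 0'; python3 to.py 427.5 226 12 0.6
```

```text
time_s: 23.42
ee_pos: [427.6, 226.3, 11.4]
ee_rot: [-180.0, 0.4, 0.6]
force: [0.1, 1.0, 1.9]
gripper_width: 57.1
gripper_force: 1.0
t 23.43 turn [-0.04  0.36 -0.02] shift [-0.2  0.3 -0.6] (pure) [-0.2  0.3 -0.6]
```

```bash
python3 -m crank '-0.5 0 0 -1 0 0 0;1 0 0 0 0 0 0;1 0 0 0 0 0 0;1 0 0 0 0 0 0;1 0 0 0 0 0 0;1 0 0 0 0 0 0' 45;python3 -m crank '1 0 0 -30 0 0 0;1 0 0 -50 0 0 0;1 0 0 -50 0 0 0;1 0 0 0 0 0 0;1 0 0 0 0 0 0'; python3 to.py 455.2 -118.6 75 -8.2
```

```text
time_s: 24.18
ee_pos: [427.9, 226.3, 12.9]
ee_rot: [-180.0, 0.3, 0.6]
force: [0.6, -0.3, -0.3]
gripper_width: 29.1
gripper_force: 45.0
time_s: 24.8
ee_pos: [427.8, 225.8, 142.1]
ee_rot: [180.0, 0.4, 0.6]
force: [-0.8, 0.3, -2.7]
gripper_width: 29.4
gripper_force: 45.0
t 24.8 turn [0.03 0.42 8.78] shift [ 76.3 337.   67.1] (pure) [ 24.4 344.7  66.9]
```

```bash
python3 -m crank '1 0 0 0 0 0 8.8;1 13 55 0 0 0 0;1 13 57 0 0 0 0;1 13 57 0 0 0 0;1 13 57 0 0 0 0;1 13 57 0 0 0 0;1 11 54 20 0 0 0;1 0 0 0 0 0 0;1 0 0 0 0 0 0';python3 to.py 455.2 -118.6 75 -8.2
```

```text
time_s: 25.92
ee_pos: [454.4, -117.7, 121.0]
ee_rot: [-180.0, 0.5, -8.3]
force: [0.4, 1.1, -0.8]
gripper_width: 29.5
gripper_force: 45.0
t 25.93 turn [-0.05  0.55 -0.07] shift [ 0.9  0.8 46. ] (pure) [ 1.3  0.8 46. ]
```

```bash
python3 -m crank '1 -45 0 0 0 0 0;1 0 0 0 0 0 0;1 0 0 0 0 0 0'; python3 - <<'E'
from h import *;from workcell import env,grab_frame
s=env.state();im=grab_frame('wrist');cv2.imwrite('wr2.png',im);M=wrist_model(s);J=np.load('J.npy')
import json;json.dump([list(s['ee_pos']),list(s['ee_rot'])],open('s2.json','w'))
T=Ro.from_euler('xyz',s['ee_rot'],degrees=True)
P=proj(M,[*jw(J,41,0),40])[0];H=proj(M,s['ee_pos']+T.apply([36,0,7]))[0];print(s['ee_pos'],P,H)
u,v=int(P[0]),int(P[1])
a=cv2.resize(im[80:240,180:390],(800,600),interpolation=cv2.INTER_CUBIC);cv2.imwrite('pics/w7.png',a)
E
```

```text
time_s: 26.3
ee_pos: [411.6, -110.7, 123.0]
ee_rot: [180.0, 0.3, -8.1]
force: [-0.0, 0.4, -1.3]
gripper_width: 29.0
gripper_force: 45.0
[ 411.55657582 -110.73574208  123.03176072] [284.24163524 109.14741842] [283.84626778 190.96752536]
```

View pics/w7.png

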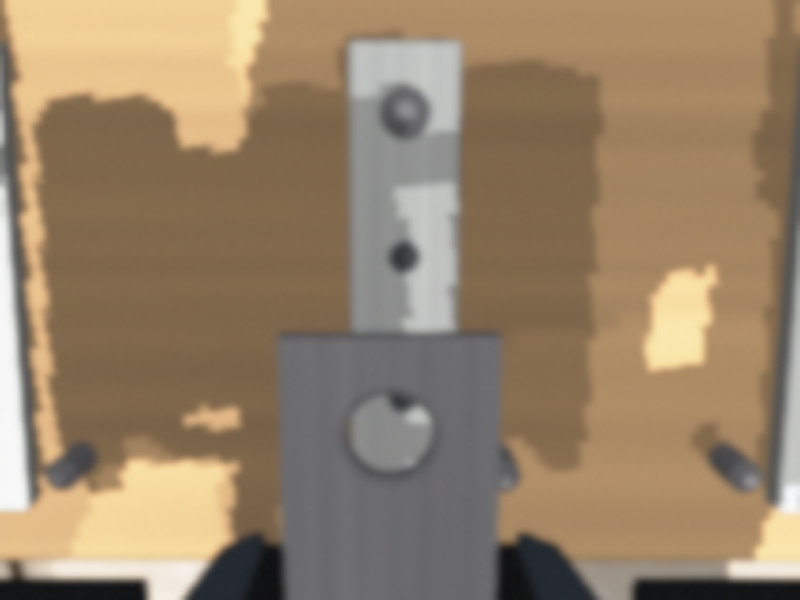

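The pin tip is at crop (404,109) and the held strap's hole at (391,432). The strap and seat edges are parallel.

```bash
cat > off.py <<'E'
# python3 off.py statefile pinu pinv holeu holev (full-image px): shift in tool axes to bring hole over pin
import sys,json;from h import *
p,r=json.load(open(sys.argv[1]));s={'ee_pos':np.array(p),'ee_rot':np.array(r)};M=wrist_model(s)
a=list(map(float,sys.argv[2:6]));zt=p[2]-6.9
pin=back(M,a[:2],39);hole=back(M,a[2:],zt);T=Ro.from_euler('xyz',r,degrees=True)
d=T.inv().apply(pin-hole);h=T.inv().apply(hole-s['ee_pos']);print('pin',pin.round(1),'hole in tool',h.round(1),'shift',d.round(1),'target tcp',(s['ee_pos']+T.apply([d[0],d[1],0])).round(1))
E
python3 -c "
f=lambda u,v:(180+(u+.5)*210/800-.5,80+(v+.5)*160/600-.5)
import subprocess
print(subprocess.run(['python3','off.py','s2.json']+[str(x) for x in f(404,109)+f(391,432)],capture_output=True,text=True).stdout)"
python3 -c "
from h import *;J=np.load('J.npy');print(jw(J,41,0))"
```

```text
pin [ 491.1 -123.8   39. ] hole in tool [34.  -0.8  6.7] shift [46.9  2.5 76.9] target tcp [ 457.6 -119.8  122.8]

[ 490.84837848 -122.71094731]
```

```bash
python3 -m crank '1 23 1 15 0 0 0;1 23.5 1.5 30 0 0 0;1 0 0 0 0 0 0;1 0 0 0 0 0 0;1 0 0 0 0 0 0;1 0 0 0 0 0 0'; python3 to.py 457.6 -119.8 60 -8.2
```

```text
time_s: 27.1
ee_pos: [456.4, -120.8, 78.3]
ee_rot: [180.0, 0.2, -8.2]
force: [0.3, 0.3, -1.1]
gripper_width: 29.0
gripper_force: 45.0
t 27.1 turn [ 0.02  0.25 -0.02] shift [ 1.  -1.2 18.3] (pure) [ 1.1 -1.2 18.3]
```

```bash
python3 -m crank '1 1 -1.2 10 0 0 0;1 0 0 5 0 0 0;1 0 0 0 0 0 0;1 0 0 0 0 0 0;1 0 0 0 0 0 0'; python3 to.py 457.6 -119.8 60 -8.2; sleep 0;python3 to.py 457.6 -119.8 60 -8.2;  python3 -m crank '1 0 0 5 0 0 0;1 0 0 4 0 0 0;1 0 0 4 0 0 0;1 0 0 0 0 0 0;1 0 0 0 0 0 0'
```

```text
time_s: 27.72
ee_pos: [457.7, -119.8, 62.6]
ee_rot: [180.0, 0.3, -8.2]
force: [0.0, -0.2, -0.6]
gripper_width: 29.0
gripper_force: 45.0
t 27.73 turn [ 0.01  0.31 -0.02] shift [-0.1 -0.   2.6] (pure) [-0.1 -0.   2.6]
t 27.73 turn [ 0.01  0.31 -0.02] shift [-0.1 -0.   2.6] (pure) [-0.1 -0.   2.6]
time_s: 28.35
ee_pos: [457.5, -119.8, 49.5]
ee_rot: [180.0, 0.3, -8.2]
force: [0.1, 0.0, -1.4]
gripper_width: 28.7
gripper_force: 45.0
```

```bash
python3 -m crank '1 0 0 3 0 0 0;1 0 0 2 0 0 0;1 0 0 0 0 0 0'; python3 -m crank '1 0 0 2 0 0 0;1 0 0 1.5 0 0 0;1 0 0 0 0 0 0;1 0 0 0 0 0 0'
```

```text
time_s: 28.72
ee_pos: [457.3, -119.7, 44.3]
ee_rot: [180.0, 0.4, -8.2]
force: [-0.3, 0.5, -0.6]
gripper_width: 29.1
gripper_force: 45.0
time_s: 29.22
ee_pos: [457.4, -119.8, 41.0]
ee_rot: [180.0, 0.3, -8.2]
force: [-0.2, 1.2, -0.8]
gripper_width: 29.0
gripper_force: 45.0
```

The strap is home: its underside is at z 28 and it went down without resistance. I'll release it, go back to the handle and sweep it shut.

```bash
python3 -m crank '-0.3 0 0 0 0 0 0;-0.3 0 0 0 0 0 0;-0.3 0 0 0 0 0 0;-0.3 0 0 -20 0 0 0;-0.3 0 0 -60 0 0 0;-0.3 0 0 -60 0 0 0;-0.3 0 0 -30 0 0 0;-0.3 0 0 0 0 0 0;-0.3 0 0 0 0 0 0' 25; python3 to.py 574.1 -136.8 137 -8.2
```

```text
time_s: 30.35
ee_pos: [457.5, -119.6, 209.9]
ee_rot: [-180.0, 0.5, -8.2]
force: [-0.1, -0.3, -0.4]
gripper_width: 59.4
gripper_force: 0.0
t 30.35 turn [-0.01  0.45 -0.02] shift [117.8   0.4  72.9] (pure) [118.4   0.4  72. ]
```

```bash
python3 -m crank '-0.3 58 0 0 0 0 0;-0.3 59.5 0 0 0 0 0;-0.3 0 0 0 0 0 0;-0.3 0 0 0 0 0 0;-0.3 0 0 40 0 0 0;-0.3 0 0 33 0 0 0;-0.3 0 0 0 0 0 0;-0.3 0 0 0 0 0 0'; python3 to.py 574.1 -136.8 137 -8.2;python3 -m crank '1 0 0 0 0 0 0;1 0 0 0 0 0 0;1 0 0 0 0 0 0;1 0 0 0 0 0 0;1 0 0 0 0 0 0' 25
```

```text
time_s: 31.35
ee_pos: [574.3, -136.7, 138.8]
ee_rot: [180.0, 0.2, -8.2]
force: [0.4, -0.1, 1.4]
gripper_width: 59.3
gripper_force: 0.0
t 31.35 turn [ 0.02  0.23 -0.03] shift [-0.2  0.1  1.8] (pure) [-0.2  0.1  1.8]
time_s: 31.98
ee_pos: [574.2, -136.9, 137.4]
ee_rot: [180.0, 0.3, -8.2]
force: [-0.8, -0.9, 0.6]
gripper_width: 17.8
gripper_force: 25.0
```

```bash
python3 -m crank '1 13 0 1.2 0 0 0;1 13.5 0 3.6 0 0 0;1 12.6 0 5.9 0 0 0;1 11.4 0 8 0 0 0;1 9.9 0 9.9 0 0 0;1 0 0 0 0 0 0';python3 -m crank '1 8 0 11.4 0 0 0;1 5.9 0 12.6 0 0 0;1 0 0 0 0 0 0' 35;python3 -m crank '1 3.6 0 13.5 0 0 0;1 0 0 0 0 0 0;1 1.2 0 11 0 0 0;1 0 0 0 0 0 0;1 0 0 0 0 0 0'
```

```text
time_s: 32.72
ee_pos: [635.1, -145.7, 106.9]
ee_rot: [180.0, 0.3, -8.2]
force: [0.9, -2.8, -5.7]
gripper_width: 18.2
gripper_force: 25.0
time_s: 33.1
ee_pos: [649.3, -147.8, 83.9]
ee_rot: [180.0, 0.1, -8.2]
force: [2.3, -3.6, -2.8]
gripper_width: 17.8
gripper_force: 35.0
time_s: 33.72
ee_pos: [654.8, -148.6, 60.5]
ee_rot: [180.0, -0.1, -8.2]
force: [4.8, -4.6, 0.3]
gripper_width: 17.6
gripper_force: 35.0
```

```bash
python3 -m crank '1 0 0 3 0 0 0;1 0 0 0 0 0 0;1 0 0 -3 0 0 0;-0.3 0 0 0 0 0 0;-0.3 0 0 0 0 0 0;-0.3 0 0 0 0 0 0;-0.3 0 0 -50 0 0 0;-0.3 0 0 -50 0 0 0;-0.3 0 0 0 0 0 0'; python3 to.py 667 -57.5 59 -8.2;python3 - <<'E'
from h import *
J=np.load('J.npy');print(jw(J,-122,-89))
E
```

```text
time_s: 34.85
ee_pos: [655.3, -148.3, 164.9]
ee_rot: [180.0, -0.2, -8.2]
force: [-0.0, 0.5, -0.3]
gripper_width: 59.4
gripper_force: 0.0
t 34.85 turn [ 0.04 -0.24 -0.01] shift [ -1.3 -91.5 105.9] (pure) [ -1.8 -91.6 105.9]
[664.90627239 -57.95100933]
```

```bash
python3 -m crank '-0.3 0 -45 0 0 0 0;-0.3 -1 -45 0 0 0 0;-0.3 0 0 0 0 0 0;-0.3 0 0 40 0 0 0;-0.3 0 0 40 0 0 0;-0.3 0 0 25 0 0 0;-0.3 0 0 0 0 0 0;-0.3 0 0 0 0 0 0;-0.3 0 0 0 0 0 0' 25; python3 to.py 667.3 -58.8 60 -8.2;python3 -m crank '1 0 0 0 0 0 0;1 0 0 0 0 0 0;1 0 0 0 0 0 0;1 0 0 0 0 0 0;1 0 0 0 0 0 0' 30
```

```text
time_s: 35.98
ee_pos: [664.9, -59.0, 56.3]
ee_rot: [180.0, 0.2, -8.2]
force: [0.3, -0.5, 0.4]
gripper_width: 59.3
gripper_force: 0.0
t 35.98 turn [ 0.01  0.17 -0.03] shift [ 2.4 -0.5 -3.7] (pure) [ 2.4 -0.5 -3.7]
time_s: 36.6
ee_pos: [663.9, -59.0, 54.8]
ee_rot: [180.0, 0.3, -8.2]
force: [-0.5, -1.4, 0.7]
gripper_width: 17.8
gripper_force: 30.0
```

```bash
python3 -m crank '1 -1.2 0 -11.1 0 0 0;1 0 0 0 0 0 0;1 -3.6 0 -13.5 0 0 0;1 -5.9 0 -12.6 0 0 0;1 0 0 0 0 0 0'; python3 -m crank '1 -8 0 -11.4 0 0 0;1 -9.9 0 -9.9 0 0 0;1 -11.4 0 -8 0 0 0;1 -12.6 0 -5.9 0 0 0;1 -13.5 0 -3.6 0 0 0;1 -12 0 -1.2 0 0 0;1 0 0 0 0 0 0'
```

```text
time_s: 37.22
ee_pos: [652.1, -57.2, 93.4]
ee_rot: [180.0, 0.4, -8.2]
force: [-4.4, -2.2, 2.1]
gripper_width: 17.9
gripper_force: 30.0
time_s: 38.1
ee_pos: [589.0, -48.1, 136.0]
ee_rot: [180.0, -0.2, -8.2]
force: [1.7, -4.3, 1.9]
gripper_width: 17.9
gripper_force: 30.0
```

```bash
python3 -m crank '1 -2 0 0 0 0 0;1 0 0 0 0 0 0;-0.3 0 0 0 0 0 0;-0.3 0 0 0 0 0 0;-0.3 0 0 0 0 0 0;-0.3 0 0 -35 0 0 0;-0.3 0 0 -45 0 0 0;-0.3 -40 -30 0 0 0 0;-0.3 -40 -50 0 0 0 0;-0.3 -20 -58 0 0 0 0';python3 -m crank '-0.3 -20 -58 0 0 0 0;-0.3 0 -58 0 0 0 -8;-0.3 -10 -58 0 0 0 -8;-0.3 0 0 0 0 0 0;-0.3 0 0 0 0 0 0';python3 to.py 390 340 200 8.3
```

```text
time_s: 39.35
ee_pos: [505.1, 103.3, 213.3]
ee_rot: [-180.0, 0.4, -8.3]
force: [0.5, 0.1, -0.2]
gripper_width: 59.3
gripper_force: 0.0
time_s: 39.98
ee_pos: [493.7, 277.7, 212.9]
ee_rot: [-180.0, 0.4, 7.8]
force: [0.7, -0.9, -0.1]
gripper_width: 59.0
gripper_force: 0.0
t 39.98 turn [-0.04  0.37 -0.51] shift [-93.6 -76.6  12.9] (pure) [-94.2 -75.8  13.6]
```

```bash
python3 -m crank '-0.3 -47 -38 13 0 0 0;-0.3 -47 -38 0 0 0 -0.5;-0.3 0 0 0 0 0 0;-0.3 0 0 0 0 0 0;-0.3 0 0 0 0 0 0'; python3 strap.py 433.2 345.8; python3 to.py 433.2 345.8 12.5 8.4
```

```text
time_s: 40.6
ee_pos: [391.9, 339.5, 200.9]
ee_rot: [-179.9, 0.3, 8.1]
force: [0.2, -0.6, -0.1]
gripper_width: 59.2
gripper_force: 0.0
[391.9 339.5 200.9]
118.0 [[433.4, 344.9, 100.2, 29.8, 8.3]]
t 40.65 turn [-0.08  0.29 -0.26] shift [ 4.180e+01 -1.000e-01  1.884e+02] (pure) [ 42.8  -0.  188.1]
```

```bash
python3 -m crank '-0.3 42 0.5 40 0 0 0;-0.3 0 0 50 0 0 0;-0.3 0 0 50 0 0 0;-0.3 0 0 35 0 0 0;-0.3 0 0 0 0 0 0;-0.3 0 0 0 0 0 0;-0.3 0 0 0 0 0 0';python3 to.py 433.3 345 12.5 8.3
```

```text
time_s: 41.52
ee_pos: [432.6, 346.9, 27.4]
ee_rot: [-179.8, 0.1, 8.3]
force: [-0.1, 0.1, 0.4]
gripper_width: 59.3
gripper_force: 0.0
t 41.52 turn [-0.19  0.12 -0.04] shift [ 0.4  2.  14.9] (pure) [ 0.5  2.1 14.9]
```

```bash
python3 -m crank '-0.3 0.4 1.5 14 0 0 0;-0.3 0 0 0 0 0 0;-0.3 0 0 0 0 0 0;-0.3 0 0 0 0 0 0;-0.3 0 0 0 0 0 0'; python3 to.py 433.3 345 12.5 8.3
```

```text
time_s: 42.15
ee_pos: [431.6, 344.7, 11.4]
ee_rot: [-179.9, 0.3, 8.3]
force: [-0.4, 0.6, -0.5]
gripper_width: 59.0
gripper_force: 0.0
t 42.15 turn [-0.07  0.34 -0.02] shift [ 1.7 -0.1 -1.1] (pure) [ 1.7 -0.1 -1.1]
```

```bash
python3 -m crank '-0.3 1.5 0 -1 0 0 0;-0.3 0 0 0 0 0 0;1 0 0 0 0 0 0;1 0 0 0 0 0 0;1 0 0 0 0 0 0;1 0 0 0 0 0 0;1 0 0 0 0 0 0' 45;python3 -m crank '1 0 0 -30 0 0 0;1 0 0 -50 0 0 0;1 0 0 -30 0 0 0;1 0 0 0 0 0 0;1 0 0 0 0 0 8.3;1 0 0 0 0 0 8.2;1 0 0 0 0 0 0'; python3 to.py 424.5 -24.4 123 -8.2
```

```text
time_s: 43.02
ee_pos: [433.3, 344.9, 12.6]
ee_rot: [-179.9, 0.3, 8.3]
force: [0.4, 0.3, 0.8]
gripper_width: 29.3
gripper_force: 45.0
time_s: 43.9
ee_pos: [433.0, 344.3, 120.7]
ee_rot: [179.9, 0.5, -8.1]
force: [0.7, 0.2, -0.9]
gripper_width: 29.4
gripper_force: 45.0
t 43.9 turn [0.15 0.47 0.08] shift [ 44.2 366.1  -2.3] (pure) [ 43.7 366.2  -1.7]
```

```bash
python3 -m crank '1 7 60 0 0 0 0;1 7 60 0 0 0 0;1 7 60 0 0 0 0;1 7 60 0 0 0 0;1 8 60 0 0 0 0;1 8 60 0 0 0 0;1 0 3 -2 0 0 0;1 0 0 0 0 0 0;1 0 0 0 0 0 0;1 0 0 0 0 0 0'; python3 - <<'E'
from h import *;from workcell import env,grab_frame
s=env.state();im=grab_frame('wrist');cv2.imwrite('wr3.png',im);M=wrist_model(s);J=np.load('J.npy')
import json;json.dump([list(s['ee_pos']),list(s['ee_rot'])],open('s3.json','w'))
print(proj(M,[*jw(J,41,-90),40])[0])
cv2.imwrite('pics/w8.png',cv2.resize(im[80:240,180:390],(800,600),interpolation=cv2.INTER_CUBIC))
E
```

```text
time_s: 45.15
ee_pos: [425.5, -19.4, 124.2]
ee_rot: [180.0, 0.3, -8.1]
force: [-0.3, 0.5, -1.2]
gripper_width: 29.5
gripper_force: 45.0
[287.73709863 110.17032812]
```

View pics/w8.png

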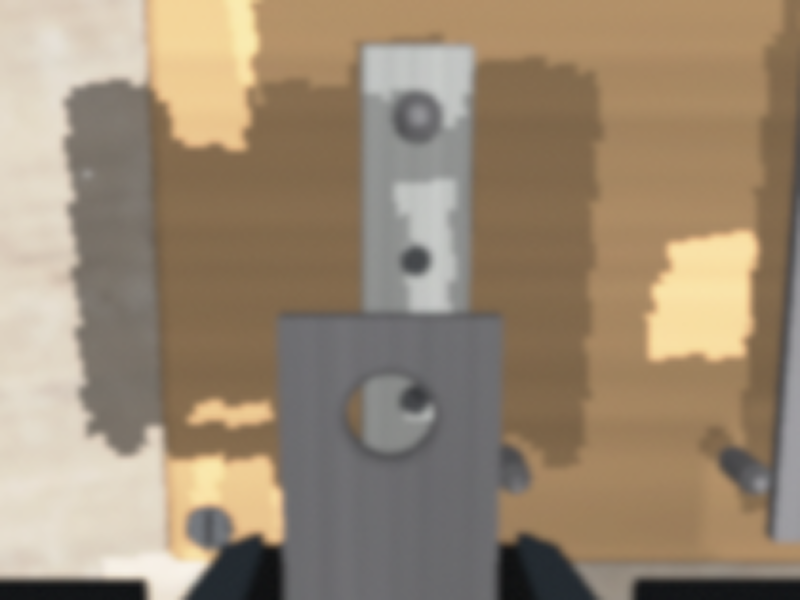

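The pin tip is at crop (416,115) and the hole centre at (390,415). The edges are parallel again.

```bash
python3 -c "
f=lambda u,v:(180+(u+.5)*210/800-.5,80+(v+.5)*160/600-.5)
import subprocess
print(subprocess.run(['python3','off.py','s3.json']+[str(x) for x in f(416,115)+f(390,415)],capture_output=True,text=True).stdout)"
python3 to.py 470 -30 78 -8.2
```

```text
pin [503.6 -34.4  39. ] hole in tool [36.4 -0.9  6.7] shift [43.5  4.9 78. ] target tcp [467.9 -30.3 123.9]

t 45.2 turn [0.01 0.34 0.13] shift [45.5  4.  46.2] (pure) [45.7  4.1 46. ]
```

```bash
python3 -m crank '1 21 2 15 0 0 0;1 22.5 3 30 0 0 0;1 0 0 0 0 0 0;1 0 0 0 0 0 0;1 0 0 0 0 0 0;1 0 0 0 0 0 0;1 0 0 0 0 0 0'; python3 to.py 467.9 -30.3 62 -8.2
```

```text
time_s: 46.08
ee_pos: [467.7, -31.7, 79.6]
ee_rot: [180.0, 0.3, -8.2]
force: [-0.6, -0.3, -0.0]
gripper_width: 29.5
gripper_force: 45.0
t 46.08 turn [ 0.01  0.27 -0.01] shift [ 0.  -1.4 17.6] (pure) [ 0.1 -1.4 17.6]
```

```bash
python3 -m crank '1 0 -1.2 10 0 0 0;1 0 0 7 0 0 0;1 0 0 0 0 0 0;1 0 0 0 0 0 0;1 0 0 0 0 0 0'; python3 to.py 467.9 -30.3 50 -8.2
```

```text
time_s: 46.7
ee_pos: [467.9, -30.6, 62.3]
ee_rot: [180.0, 0.3, -8.2]
force: [0.3, -1.3, -1.7]
gripper_width: 29.3
gripper_force: 45.0
t 46.7 turn [ 0.01  0.3  -0.02] shift [-0.1 -0.3 12.3] (pure) [-0.  -0.3 12.3]
```

```bash
python3 -m crank '1 0 0 5 0 0 0;1 0 0 4 0 0 0;1 0 0 4 0 0 0;1 0 0 0 0 0 0;1 0 0 0 0 0 0'; python3 -m crank '1 0 0 3 0 0 0;1 0 0 2.5 0 0 0;1 0 0 0 0 0 0';python3 -m crank '1 0 0 2 0 0 0;1 0 0 1 0 0 0;1 0 0 0 0 0 0;1 0 0 0 0 0 0'
```

```text
time_s: 47.32
ee_pos: [467.7, -30.6, 49.1]
ee_rot: [180.0, 0.3, -8.2]
force: [-0.7, -0.3, -0.8]
gripper_width: 29.1
gripper_force: 45.0
time_s: 47.7
ee_pos: [467.4, -30.5, 43.4]
ee_rot: [180.0, 0.4, -8.2]
force: [-0.1, -0.3, -1.1]
gripper_width: 29.2
gripper_force: 45.0
time_s: 48.2
ee_pos: [467.6, -30.5, 40.6]
ee_rot: [180.0, 0.3, -8.2]
force: [-0.6, -0.6, -1.1]
gripper_width: 29.5
gripper_force: 45.0
```

```bash
python3 -m crank '-0.3 0 0 0 0 0 0;-0.3 0 0 0 0 0 0;-0.3 0 0 0 0 0 0;-0.3 0 0 -20 0 0 0;-0.3 0 0 -60 0 0 0;-0.3 0 0 -60 0 0 0;-0.3 0 0 -30 0 0 0;-0.3 0 0 0 0 0 0' 25; python3 -m crank '-0.3 58 0 0 0 0 0;-0.3 61.5 0 0 0 0 0;-0.3 0 0 0 0 0 0;-0.3 0 0 0 0 0 0;-0.3 0 0 0 0 0 0'; python3 to.py 587 -47.8 137 -8.2
```

```text
time_s: 49.2
ee_pos: [470.0, -30.8, 213.1]
ee_rot: [-180.0, -0.0, -8.2]
force: [0.3, 0.3, -0.2]
gripper_width: 59.2
gripper_force: 0.0
time_s: 49.82
ee_pos: [585.4, -47.5, 209.5]
ee_rot: [180.0, 0.4, -8.2]
force: [-0.1, -1.0, 0.4]
gripper_width: 59.4
gripper_force: 0.0
t 49.83 turn [ 0.01  0.42 -0.01] shift [ 1.6  0.1 72.5] (pure) [ 2.2  0.  72.5]
```

```bash
python3 -m crank '-0.3 1.5 0 40 0 0 0;-0.3 0 0 32 0 0 0;-0.3 0 0 0 0 0 0;-0.3 0 0 0 0 0 0;1 0 0 0 0 0 0;1 0 0 0 0 0 0;1 0 0 0 0 0 0;1 0 0 0 0 0 0;1 0 0 0 0 0 0' 25;python3 -m crank '1 13 0 1.2 0 0 0;1 13.5 0 3.6 0 0 0;1 12.6 0 5.9 0 0 0;1 11.4 0 8 0 0 0;1 9.9 0 9.9 0 0 0;1 0 0 0 0 0 0'; python3 -m crank '1 8 0 11.4 0 0 0;1 5.9 0 12.6 0 0 0;1 0 0 0 0 0 0' 35;python3 -m crank '1 3.6 0 13.5 0 0 0;1 0 0 0 0 0 0;1 1.2 0 11 0 0 0;1 0 0 0 0 0 0;1 0 0 0 0 0 0'
```

```text
time_s: 50.95
ee_pos: [587.9, -48.0, 138.0]
ee_rot: [180.0, 0.3, -8.2]
force: [-0.7, 0.1, 0.2]
gripper_width: 17.8
gripper_force: 25.0
time_s: 51.7
ee_pos: [647.2, -56.6, 107.0]
ee_rot: [180.0, 0.5, -8.2]
force: [-1.5, 0.3, -8.3]
gripper_width: 17.7
gripper_force: 25.0
time_s: 52.08
ee_pos: [661.5, -58.6, 84.4]
ee_rot: [180.0, 0.3, -8.2]
force: [-2.3, -1.0, -2.3]
gripper_width: 17.5
gripper_force: 35.0
time_s: 52.7
ee_pos: [667.4, -59.5, 60.8]
ee_rot: [180.0, 0.1, -8.2]
force: [4.1, -2.5, -2.0]
gripper_width: 17.6
gripper_force: 35.0
```

```bash
python3 -m crank '1 0 0 3 0 0 0;1 0 0 0 0 0 0;1 0 0 -3 0 0 0;-0.3 0 0 0 0 0 0;-0.3 0 0 0 0 0 0;-0.3 0 0 0 0 0 0;-0.3 0 0 -50 0 0 0;1 0 0 0 0 0 0;1 0 0 0 0 0 0;1 0 0 0 0 0 0'; python3 to.py 668 -59.5 86 -8.2
```

```text
time_s: 53.95
ee_pos: [665.0, -59.0, 109.0]
ee_rot: [180.0, 0.5, -8.2]
force: [0.2, -1.2, -0.6]
gripper_width: 30.8
gripper_force: 0.0
t 53.95 turn [ 0.01  0.49 -0.02] shift [ 3.  0. 23.] (pure) [ 3.2  0.  23. ]
```

```bash
python3 -m crank '1 0 0 12 0 0 0;1 0 0 10 0 0 0;1 0 0 0 0 0 0;1 0 0 0 0 0 0'; python3 -m crank '1 0 0 3 0 0 0;1 0 0 0 0 0 0;1 0 0 0 0 0 0'
```

```text
time_s: 54.45
ee_pos: [665.6, -59.1, 87.7]
ee_rot: [180.0, 0.4, -8.2]
force: [-0.9, -0.8, -0.1]
gripper_width: 0.6
gripper_force: 0.0
time_s: 54.82
ee_pos: [666.1, -59.2, 86.1]
ee_rot: [180.0, 0.3, -8.2]
force: [-0.7, 0.2, 5.9]
gripper_width: 0.4
gripper_force: 2.7
```

```bash
python3 -m crank '1 0 0 2 0 0 0;1 0 0 0 0 0 0;1 0 0 -40 0 0 0;1 0 45 0 0 0 0;1 0 45 0 0 0 0;1 0 0 0 0 0 0;1 0 0 18 0 0 0;1 0 0 15 0 0 0;1 0 0 0 0 0 0;1 0 0 0 0 0 0';python3 -m crank '1 0 0 3 0 0 0;1 0 0 0 0 0 0;1 0 0 2 0 0 0;1 0 0 0 0 0 0';python3 -m crank '1 0 0 2 0 0 0;1 0 0 0 0 0 0'
```

```text
time_s: 56.08
ee_pos: [653.1, -147.6, 90.1]
ee_rot: [180.0, 0.4, -8.2]
force: [0.1, 0.4, 1.4]
gripper_width: 0.2
gripper_force: 0.0
time_s: 56.58
ee_pos: [653.3, -148.3, 86.1]
ee_rot: [180.0, 0.3, -8.2]
force: [-0.3, 0.9, 2.6]
gripper_width: 0.5
gripper_force: 1.8
time_s: 56.82
ee_pos: [653.4, -148.3, 85.9]
ee_rot: [180.0, 0.2, -8.2]
force: [-4.2, 1.0, 12.6]
gripper_width: 0.2
gripper_force: 5.8
```

Both handles stop at the locked height. I'll retreat clear and take one final look.

```bash
python3 -m crank '1 0 0 -60 0 0 0;1 0 0 -60 0 0 0;1 0 0 -60 0 0 0;1 -40 50 0 0 0 0;1 -50 50 0 0 0 0;1 -50 58 0 0 0 0;1 -50 58 0 0 0 0;1 -50 58 0 0 0 0;1 0 0 0 0 0 0'; python3 - <<'E'
from workcell import env,grab_frame
import cv2,numpy as np
im=grab_frame('top');sc=grab_frame('scene')
a=cv2.resize(im[130:262,250:390],(420,396),interpolation=cv2.INTER_CUBIC)
b=cv2.resize(sc[125:265,215:400],(380,288),interpolation=cv2.INTER_CUBIC)
c=cv2.resize(im[120:280,100:470],(380,164))
o=np.zeros((460,800,3),np.uint8);o[:396,:420]=a;o[:288,420:]=b;o[290:454,420:]=c
cv2.imwrite('pics/end.png',o)
E
```

```text
time_s: 57.95
ee_pos: [413.8, -353.9, 264.7]
ee_rot: [179.9, 0.4, -8.6]
force: [0.1, -0.3, 0.2]
gripper_width: 0.4
gripper_force: 0.0
```

View pics/end.png

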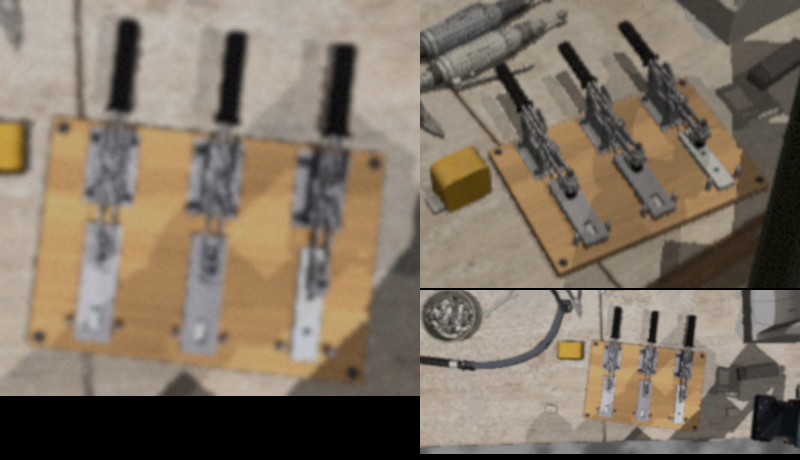

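Both straps sit on stations 1 and 2 between their dowels, at crop (98,280) and (204,295). All three handles are down, and the chip at (550,408) and the bystanders are in place. I'll hand it in.

```bash
python3 -c "
from workcell import env;print(env.job_done())"
```

```text
the job is handed in; nothing more can be done
None
```

I took both stone chips off the jig onto the bench, loaded the two loose straps on stations 1 and 2 with their clamps locked, left the tape measure and rubbing stone alone, and handed the job in at about 58 s; the hand-in gave no verdict.

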